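Load and start the two-zone warming plate

ROBOT

A 6-joint arm with a two-finger parallel gripper is mounted at the origin on a cart in front of the work surface, level with it; the furniture and walls round the work are solid. World frame = base frame: x ahead of the robot, y to its left, z up, the work surface at z = 0. Lengths are in m, angles in degrees, forces in N, time in s.
With the tool pointing down it reaches from about 0.375 to 0.9 m from the base axis. Payload 3.1 kg.
Tool frame: the origin (TCP) lies at the very end of the fingers, on their centre line; the grasp point (between the pads) lies bot.grip_point_offset behind it (bot.grip_point_offset is the distance from the TCP to the grasp point, in m); z points along the fingers, y is the line along which they close (so a half turn about z gives the same grasp; the last joint's range is limited). The gripper opens to 87 mm and grips with 3 to 60 N. Pads are 19 mm wide; open, the fingers measure 117 mm over their backs; the gripper's body (75 mm by 190 mm) begins 51 mm behind the grasp point.
Start: joints at [66.893, 30.224, 82.088, -0, 67.689, -10.227], TCP at [0.139, 0.609, 0.223] pointing down, gripper open.
Joint ranges: [-176.69, 176.69], [-43.24, 126.21], [12.49, 139.97], [-82, 262], [0, 151.66], [-163.58, 163.58]. Speed limits (degrees/s): [159.86, 159.86, 180, 180, 180, 180].

INTERFACE

Orientations are given as a 3x3 rotation matrix whose columns are the frame's x, y, z axes.
In Python, from rig import bot, viewer, ticket gives the robot as it stands.
- The arm moves only by the tool servo_tool, never from a script. Its argument "targets" is a list of rows, each an object with "offset": the shift along the tool's x, y, z in m, a list of three; "dr": the turn, a rotation vector about the tool's x, y, z in degrees, a list of three. In form: [{"offset": [x, y, z], "dr": [ax, ay, az]}, ...]. A call has 1 to 20 rows; each row is the pose to reach, as a shift and turn from the pose commanded when the call began, along the tool's axes at that moment; what a row does not reach only later rows make up. A row lasts 1/12 s, in which the tool goes at most 41.7 mm and 7.16 degrees, less where a joint would pass 70% of its speed; a pose out of reach is approached as far as the arm can. A call with a gripper value outside its range is refused whole. "gripper" is the gripper command: -1 is fully open, 1 is shut, values between are in proportion, set as the call begins (left out, the last holds). The fingers move at their own pace and stop on an object; the grip force is fixed at half the most. Time passes only in rows, so rows that repeat a pose let the fingers close. It gives the time, the measured TCP pose, the force, the opening and the grip force at its end, in the units of the state.
- bot.read_state(): the state, without advancing time (a new reading comes with each control period).
- viewer.capture(name): name is "side" or "top" or "wrist"; returns a dict with "color" (400x640x3 uint8, red, green, blue), "camera_matrix" (3x3 intrinsics, pixels), "R" (3x3) and "t" (3): a world point X has camera coordinates R X + t. Camera axes: x right, y down, z forward; pixel columns grow to the right and rows downward; lengths in m; the calibration is good to about 2 mm. A picture is of the moment at which its call begins. There is no depth.
- ticket.hand_in(): hands the job in; it is judged then, once.
The state is a dict: "time_s": time; "joint_positions": joint angles; "qvel": joint speeds; "tau": joint torques, N m; "position": TCP position; "tcp_rot": TCP orientation; "force": force on the tool from outside, world axes, zero at the start; "moment": the same for the moment, N m; "opening": opening from 0.0 (shut) to 1.0 (fully open); "grasp_force": force on a finger pad.
Only numpy, scipy, OpenCV 4.12 (cv2) and the standard library are available. Lean on these libraries where they do the work, as an engineer would, in place of code of your own. Each camera call takes 0.05 s, during which the arm holds its last target. There are 200 camera calls.

TASK

Get the warming plate ready for service: before any jar goes on it, slide both heat sliders fully to the right, to their off ends; then stand every amber jar on the orange mat and every white jar on the white mat, upright and flat on the mat inside its rails. With all jars on, set each heat slider so that its index line is level with the yellow marker beside its track, and only then start the plate by turning the timer knob clockwise to its end stop. Leave the ink pad and the thermometer where they are.

Things in the scene. Friction and masses are not known exactly. Their poses are not given: they have to be found in the camera images.
- warmer: steel warming plate, 270 x 270 x 30 mm, fixed: control panel on the 110 mm nearest the robot, two railed mats behind. Origin: centre of the underside. x points from controls to mats (away from the robot), y left. In this frame, mm: front slider track at x -110, back track at x -60, both from y 5 to y 95; timer knob axis at x -85, y -85
- mat_orange: orange heat mat, 144 (its x) x 118 (its y) x 3 mm, fixed on the warmer behind the controls, framed by steel rails that rise 10 mm above it; the two mats lie side by side along the warmer's y and may be swapped from start to start. Origin: centre of its underside (its top is 3 mm higher, 34 mm above the worktop); axes parallel to the warmer's
- mat_white: white heat mat, 144 (its x) x 118 (its y) x 3 mm, fixed on the warmer behind the controls, framed by steel rails that rise 10 mm above it; the two mats lie side by side along the warmer's y and may be swapped from start to start. Origin: centre of its underside (its top is 3 mm higher, 34 mm above the worktop); axes parallel to the warmer's
- amber_jar_1: amber glass sauce jar with a paper label and a black cap, round and squat with straight sides, 58 mm diameter, 50 mm tall, its cap as wide as the jar. 0.15 to 0.31 kg. Origin: centre of the underside, z up along the jar. Stands on the worktop to the robot's right at the start; may be absent (None)
- amber_jar_2: amber glass sauce jar with a paper label and a black cap, round and squat with straight sides, 58 mm diameter, 50 mm tall, its cap as wide as the jar. 0.15 to 0.31 kg. Origin: centre of the underside, z up along the jar. Stands on the worktop to the robot's right at the start; may be absent (None)
- white_jar_1: white ceramic jar with a blue cap, round and squat with straight sides, 58 mm diameter, 50 mm tall, its cap as wide as the jar. 0.15 to 0.31 kg. Origin: centre of the underside, z up along the jar. Stands on the worktop to the robot's right at the start; may be absent (None)
- white_jar_2: white ceramic jar with a blue cap, round and squat with straight sides, 58 mm diameter, 50 mm tall, its cap as wide as the jar. 0.15 to 0.31 kg. Origin: centre of the underside, z up along the jar. Stands on the worktop to the robot's right at the start; may be absent (None)
- grip_front (a joint): travel of the front (nearer the robot) heat slider, 0 to 0.09 m, growing toward the warmer's +y (left); 0 is the off end, a stop at the right; stays where it is left, slides with about 1.5 N
- index_front (a point): centre of the top of the front (nearer the robot) slider's grip, on its white index line (which runs across the track). The grip is a black block 22 mm (warmer x) x 18 mm (warmer y, along the track) x 32 mm high; this point is 64.5 mm above the worktop, the block ends 32 mm below it, 2.5 mm above the panel
- marker_front: small yellow marker, 12 x 6 (along the track) x 4 mm, fixed on the panel beside the front (nearer the robot) track, 21 mm farther from the robot than the track's centre line. Origin: centre of its underside; its y axis runs along the track. The slider is set when the index line is level with the marker's middle, along the track
- grip_back (a joint): travel of the back (farther from the robot) heat slider, 0 to 0.09 m, growing toward the warmer's +y (left); 0 is the off end, a stop at the right; stays where it is left, slides with about 1.5 N
- index_back (a point): centre of the top of the back (farther from the robot) slider's grip, on its white index line (which runs across the track). The grip is a black block 22 mm (warmer x) x 18 mm (warmer y, along the track) x 32 mm high; this point is 64.5 mm above the worktop, the block ends 32 mm below it, 2.5 mm above the panel
- marker_back: small yellow marker, 12 x 6 (along the track) x 4 mm, fixed on the panel beside the back (farther from the robot) track, 21 mm farther from the robot than the track's centre line. Origin: centre of its underside; its y axis runs along the track. The slider is set when the index line is level with the marker's middle, along the track
- timer (a joint): angle of the timer knob, 0 to 2.8 rad, growing clockwise seen from above; the end stop is at 2.8; stays where it is left, turns with about 0.03 N m
- timer_grip (a point): on the timer knob's vertical axis, 10 mm below the top of its grip bar, 60 mm above the worktop. The bar is 42 mm long, 14 mm thick, and rises 30 mm above a 44 mm disc whose top is 40 mm above the worktop. At joint value 0 the bar lies along the warmer's x (white pointer toward the robot); it turns clockwise with the joint; the point's x axis lies along the bar
- ink_pad: bystander: flat dark blue ink pad tin, 56 x 70 x 13 mm, lying to the right of the jars; leave it alone
- thermometer: bystander: white probe thermometer, 184 mm long, 17 mm high, lying to the right of the jars; leave it alone
Things that resemble listed ones, but are neither listed nor needed, are in the scene too. What is shaped like the white_jar_1 but pink is not meant.

How it is judged:
By the outcome, as a careful person would: the job done as asked, in the order asked, and still so for the second after the job is handed in, with the robot touching nothing.
Of amber_jar_1, amber_jar_2, white_jar_1, white_jar_2 only 3 to 4 are there at a start; the rules pass over those that are not, and their reading is None.
At some moment in a run one of amber_jar_1, amber_jar_2, white_jar_1, white_jar_2 may be knocked a few centimetres aside while the robot is not near it.
It also fails if it takes over 210 s, if anything falls off the work surface, if the arm or the gripper's body presses on something with over 40 N, if the wrist force passes 120 N, or if a joint passes its speed limit or range.

## Working session

There is one attempt and no reset: what is moved stays moved. The work goes in short steps, Python scripts to look and compute and a tool call to move; the robot and the scene stay as the last step left them, time stands still between calls to the robot, and variables do not carry over. Pictures are saved under pics/ and viewed, at most 14 in all, crops included, and the job is handed in when it is done.

Besides the shell and the picture viewer there is one more tool, called in YAML: its name, and indented under it one key for each argument. servo_tool: Moves the arm, as the interface text tells. Its arguments: {"type":"object","properties":{"targets":{"type":"array"},"gripper":{"type":"number"}},"required":["targets"]}

```bash
mkdir -p pics; ls
cat > h.py <<'E'
import numpy as np, cv2, json, pickle
from rig import bot, viewer, ticket
def cap(cam,name):
    d=viewer.capture(cam); cv2.imwrite(f'pics/{name}.png',cv2.cvtColor(d['color'],cv2.COLOR_RGB2BGR))
    pickle.dump(d,open(f'pics/{name}.pkl','wb')); return d
def load(n): return pickle.load(open(f'pics/{n}.pkl','rb'))
def ray(d,u,v):
    r=np.linalg.solve(d['camera_matrix'],[u,v,1.]); R=np.array(d['R']); o=-R.T@d['t']; r=R.T@r
    return o,r/np.linalg.norm(r)
def onz(d,u,v,z):
    o,r=ray(d,u,v); return o+r*(z-o[2])/r[2]
def tri(*a):  # (d,u,v)...
    A=np.zeros((3,3));b=np.zeros(3)
    for d,u,v in a:
        o,r=ray(d,u,v);P=np.eye(3)-np.outer(r,r);A+=P;b+=P@o
    return np.linalg.solve(A,b)
def proj(d,X):
    p=d['camera_matrix']@(np.array(d['R'])@X+d['t']); return p[:2]/p[2]
E
python3 - <<'E'
from h import *
for c in('top','side','wrist'):
    d=cap(c,c+'0'); print(c,np.round(-np.array(d['R']).T@d['t'],3),np.round(d['R'],2).tolist(),d['camera_matrix'][0][0])
s=bot.read_state(); print(s['position'],np.round(s['tcp_rot'],3).tolist(),bot.grip_point_offset,s['opening'],s['time_s'])
a=[cv2.imread(f'pics/{c}0.png') for c in('top','side')]
cv2.imwrite('pics/v0.png',cv2.resize(np.vstack(a),(480,600)))
E
```

```text
pics
top [ 0.476 -0.129  0.983] [[-0.01, -1.0, -0.01], [-1.0, 0.01, -0.05], [0.05, 0.01, -1.0]] 381.51180207087504
side [0.298 0.756 0.528] [[-0.97, -0.26, 0.02], [-0.13, 0.43, -0.89], [0.23, -0.87, -0.45]] 401.9045357519269
wrist [0.062 0.626 0.383] [[0.22, 0.98, -0.0], [0.93, -0.21, 0.29], [0.28, -0.06, -0.96]] 331.4555165075134
[0.1390729  0.60879135 0.22183512] [[-0.975, 0.223, -0.001], [0.223, 0.975, -0.001], [0.0, -0.002, -1.0]] 0.0187 0.9972563443764848 0.15
```

View pics/top0.png

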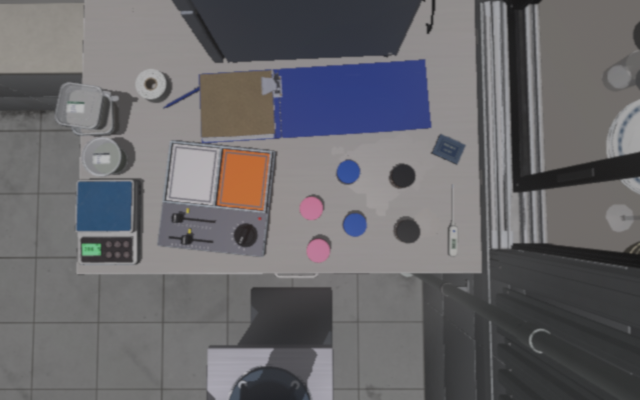

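View pics/side0.png

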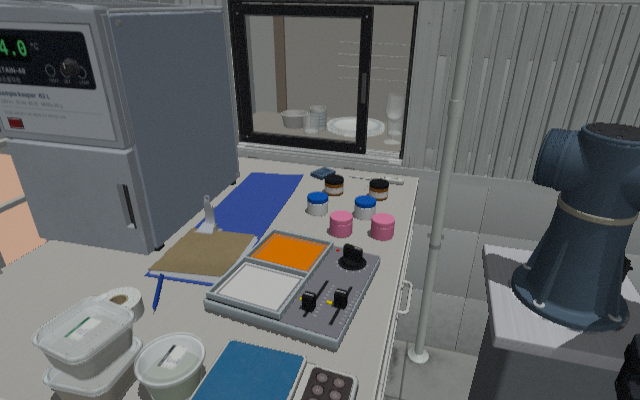

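Top: warmer at (165–272, 143–255), white mat on the left (193,175), orange on the right (243,180), sliders at (178,217) and (187,238), knob at (245,235). Blue-capped jars are at (348,172) and (354,223), black-capped at (402,176) and (407,230). The pink decoys are at (311,208) and (318,250).

Run:
```python
from h import *
t=load('top0')['color'][...,::-1]; s=load('side0')['color'][...,::-1]
a=cv2.resize(t[138:262,155:275],None,fx=5,fy=5,interpolation=cv2.INTER_CUBIC)[:600]
b=cv2.resize(s[225:350,195:395],None,fx=4,fy=4,interpolation=cv2.INTER_CUBIC)
c=cv2.resize(s[165:245,295:405],None,fx=5,fy=5,interpolation=cv2.INTER_CUBIC)
cv2.imwrite('pics/a.png',a);cv2.imwrite('pics/b.png',b);cv2.imwrite('pics/c.png',c)
```

```text
(no output)
```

View pics/a.png

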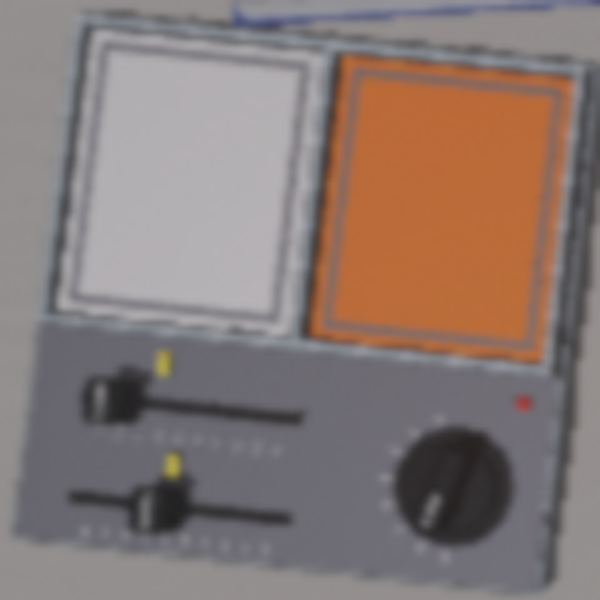

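View pics/b.png

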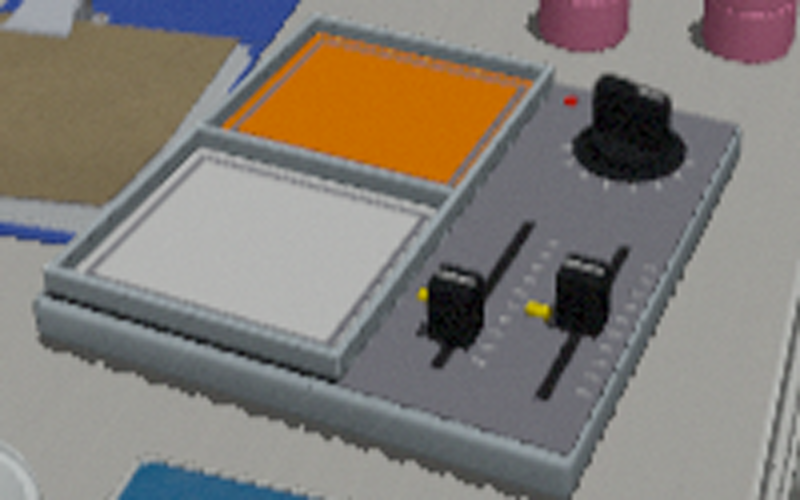

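View pics/c.png

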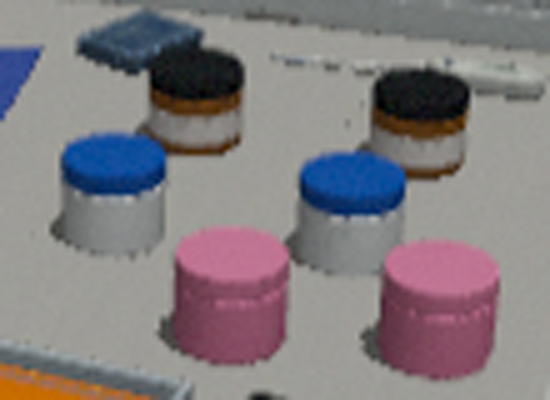

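Crops: markers are at a(163,363) and a(172,466), index lines at a(100,398) and a(146,510), knob disc at a(453,486) with its pointer toward the robot. In crop c the jar cap tops are: white c(113,155) and c(352,175), amber c(197,72) and c(421,92), pink decoys c(231,252) and c(440,265). The blue-capped jars with white bodies are the white ones; those with black caps, labels and amber glass are the amber ones.

```bash
cat > m1.py <<'E'
from h import *
from scipy.optimize import least_squares
T=load('top0');S=load('side0')
a=lambda u,v:(T,155+u/5,138+v/5); b=lambda u,v:(S,195+u/4,225+v/4); c=lambda u,v:(S,295+u/5,165+v/5)
L=[((-135,135,30),a(13,540)),((-135,-135,30),a(547,592)),((-85,-85,40),a(453,486)),((-60,5,30),a(302,418)),((-110,95,30),a(70,495)),((-110,5,30),a(290,520)),
((-135,135,30),b(572,467)),((-135,-135,30),b(738,127)),((-110,95,30),b(543,396)),((-110,5,30),b(625,250)),((-60,5,30),b(529,226))]
def W(p,X): 
    X=np.array(X)/1000; c_,s_=np.cos(p[2]),np.sin(p[2]); return np.array([p[0]+c_*X[0]-s_*X[1],p[1]+s_*X[0]+c_*X[1],X[2]+p[3]])
f=lambda p:np.concatenate([proj(o[0],W(p,X))-o[1:] for X,o in L])
r=least_squares(f,[.5,.1,0,0]); p=r.x; print('warmer x y yaw dz',p[:2],np.degrees(p[2]),p[3]); print(np.round(r.fun.reshape(-1,2),1).tolist())
def inv(P):
    d=np.array(P[:2])-p[:2]; c_,s_=np.cos(p[2]),np.sin(p[2]); return np.round(1000*np.array([c_*d[0]+s_*d[1],-s_*d[0]+c_*d[1],P[2]]),1)
for n,A,B in[('idx_b',a(100,398),b(460,273)),('idx_f',a(146,510),b(585,263)),('mk_f',a(172,466),b(537,309)),('mk_b',a(163,363),b(424,294))]:
    print(n,inv(tri(A,B)), inv(onz(*A,.0645 if n[0]=='i' else .034)))
for n,A,B in[('w1',(T,348,172),c(113,155)),('w2',(T,354,223),c(352,175)),('a1',(T,402,176),c(197,72)),('a2',(T,407,230),c(421,92)),('p1',(T,311,208),c(231,252)),('p2',(T,318,250),c(440,265))]:
    print(n,np.round(tri(A,B),4))
for n,X in[('idxb',(-60,0,64.5)),('whitemat',(62,65,34)),('orangemat',(62,-65,34)),('knob',(-85,-85,60))]: print(n,np.round(W(p,X),4))
E
python3 m1.py
```

```text
warmer x y yaw dz [0.5266841  0.12815592] -6.346326281859796 -0.0026800994246433114
[[-0.3, -0.2], [0.0, 1.0], [0.5, 0.2], [-3.0, -0.2], [5.4, 0.5], [-3.0, -0.6], [-0.1, -0.9], [1.4, -1.2], [1.8, -3.2], [-1.8, 2.8], [-1.7, 2.6]]
idx_b [-60.5  84.7  65. ] [-58.9  85.6  64.5]
idx_f [-110.4   56.5   64.9] [-109.9   56.8   64.5]
mk_f [-89.4  57.8  32.7] [-89.8  57.2  34. ]
mk_b [-38.2  68.8  33.3] [-39.5  68.   34. ]
w1 [ 0.5872 -0.1995  0.048 ]
w2 [ 0.459  -0.2135  0.0477]
a1 [ 0.5756 -0.3329  0.0445]
a2 [ 0.4414 -0.3431  0.0443]
p1 [ 0.4984 -0.1083  0.0485]
p2 [ 0.3958 -0.1249  0.0486]
idxb [0.4671 0.1348 0.0618]
whitemat [0.5955 0.1859 0.0313]
orangemat [0.5811 0.0567 0.0313]
knob [0.4328 0.0531 0.0573]
```

```bash
cat > w.py <<'E'
from h import *
from scipy.optimize import least_squares
import os
def W(p,X):
    X=np.array(X)/1000; c,s=np.cos(p[2]),np.sin(p[2]); return np.array([p[0]+c*X[0]-s*X[1],p[1]+s*X[0]+c*X[1],X[2]])
def inv(p,P):
    d=np.array(P[:2])-p[:2]; c,s=np.cos(p[2]),np.sin(p[2]); return np.round(1000*np.array([c*d[0]+s*d[1],-s*d[0]+c*d[1],P[2]]),1)
def fit(L,p0):
    r=least_squares(lambda p:np.concatenate([proj(o[0],W(p,X))-o[1:] for X,o in L]),p0,loss='soft_l1')
    print('fit',np.round(r.x,4),np.round(np.degrees(r.x[2]),2),np.round(r.fun.reshape(-1,2),1).tolist()); return r.x
def pose(): return np.load('p.npy')
def st():
    s=bot.read_state();R=np.array(s['tcp_rot']);p=pose()
    print('t',s['time_s'],'tcp world',np.round(s['position'],4),'warmer',inv(p,s['position']),'yhead-warmer',round(np.degrees(np.arctan2(R[1,1],R[0,1])-p[2]),2),'tilt',np.round(R[2],3)); return s
def go(*pts):   # offsets from present measured pose to world points
    s=bot.read_state();R=np.array(s['tcp_rot'])
    for P in pts: print('off',np.round(R.T@(np.array(P)-s['position']),4).tolist())
E
python3 - <<'E'
import re
src=open('m1.py').read()
from w import *
T=load('top0');S=load('side0')
a=lambda u,v:(T,155+u/5,138+v/5); b=lambda u,v:(S,195+u/4,225+v/4)
L=[((-135,135,30),a(13,540)),((-135,-135,30),a(547,592)),((-85,-85,40),a(453,486)),((-135,135,30),b(572,467)),((-135,-135,30),b(738,127)),((-85,-85,40),b(629,147))]
p=fit(L,[.527,.128,-.11]); np.save('p.npy',p); st(); go(W(p,(-85,20,200)))
print(W(p,(-60,85,64.5)),W(p,(-110,57,64.5)))
E
```

```text
fit [ 0.5272  0.1312 -0.1017] -5.83 [[-1.5, 0.2], [-0.8, 0.5], [-0.6, -0.2], [0.1, -1.1], [0.6, -1.9], [-0.6, -3.7]]
t 0.15 tcp world [0.1391 0.6088 0.2218] warmer [-434.6  435.7  221.8] yhead-warmer 82.95 tilt [ 0.    -0.002 -1.   ]
off [-0.398, -0.3696, 0.0223]
[0.47613701 0.22185102 0.0645    ] [0.42355179 0.19907395 0.0645    ]
```

servo_tool:
  targets:
    - {"offset": [-0.398, -0.37, 0.0], "dr": [0, 0, -7]}
    - {"offset": [-0.398, -0.37, 0.0], "dr": [0, 0, -7]}
    - {"offset": [-0.398, -0.37, 0.0], "dr": [0, 0, -7]}
    - {"offset": [-0.398, -0.37, 0.0], "dr": [0, 0, -7]}
    - {"offset": [-0.398, -0.37, 0.0], "dr": [0, 0, -7]}
    - {"offset": [-0.398, -0.37, 0.0], "dr": [0, 0, -7]}
    - {"offset": [-0.398, -0.37, 0.0], "dr": [0, 0, -7]}
    - {"offset": [-0.398, -0.37, 0.0], "dr": [0, 0, -7]}
    - {"offset": [-0.398, -0.37, 0.0], "dr": [0, 0, -7]}
    - {"offset": [-0.398, -0.37, 0.0], "dr": [0, 0, -7]}
    - {"offset": [-0.398, -0.37, 0.0], "dr": [0, 0, -7]}
    - {"offset": [-0.398, -0.37, 0.0], "dr": [0, 0, -7]}
    - {"offset": [-0.398, -0.37, 0.0], "dr": [0, 0, -7]}
    - {"offset": [-0.398, -0.37, 0.0], "dr": [0, 0, -7]}
    - {"offset": [-0.398, -0.37, 0.0], "dr": [0, 0, -7]}
    - {"offset": [-0.398, -0.37, 0.0], "dr": [0, 0, -7]}
    - {"offset": [-0.398, -0.37, 0.0], "dr": [0, 0, -7]}

```text
time_s: 1.57
position: [0.4434, 0.1608, 0.2223]
tcp_rot: [[-0.995, 0.101, -0.002], [0.101, 0.995, 0.0], [0.002, 0.0, -1.0]]
force: [-0.4, 0.2, 0.1]
opening: 0.999
grasp_force: 0.0
```

Run:
```python
from w import *
st(); d=cap('wrist','wr1'); cv2.imwrite('pics/wr1b.png',cv2.resize(cv2.imread('pics/wr1.png'),(800,500),interpolation=cv2.INTER_CUBIC))
p=pose()
for n,X in[('FL',(-135,135,30)),('FR',(-135,-135,30)),('idxb',(-60,85,64.5)),('idxf',(-110,57,64.5)),('knob',(-85,-85,40))]: print(n,np.round(proj(d,W(p,X))*1.25))
```

```text
t 1.5667 tcp world [0.4434 0.1608 0.2223] warmer [-86.3  20.9 222.3] yhead-warmer 90.02 tilt [ 0.002  0.    -1.   ]
FL [535. 162.]
FR [213. 161.]
idxb [478. 260.]
idxf [446. 198.]
knob [274. 222.]
```

View pics/wr1b.png

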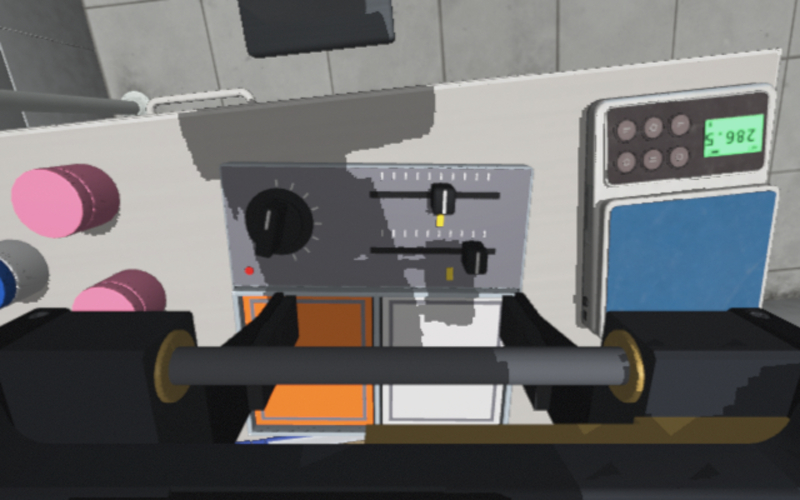

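Wrist: front slider index (443,198), front marker (440,221), back index (477,258), back marker (450,273), knob (279,220) with its pointer at about (268,213). Enlarging the panel for a refined fit.

Run:
```python
from w import *
i=cv2.imread('pics/wr1.png')[125:240,170:435]; cv2.imwrite('pics/wr1c.png',cv2.resize(i,None,fx=3,fy=3,interpolation=cv2.INTER_CUBIC))
```

```text
(no output)
```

View pics/wr1c.png

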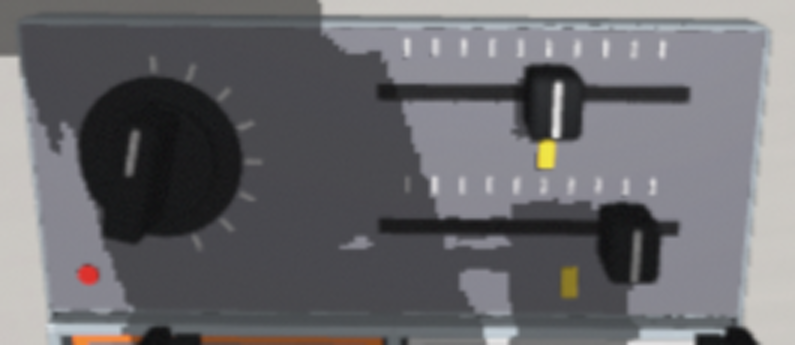

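Run:
```python
from w import *
T=load('top0');S=load('side0');V=load('wr1')
a=lambda u,v:(T,155+u/5,138+v/5); b=lambda u,v:(S,195+u/4,225+v/4); w=lambda u,v:(V,170+u/3-.33,125+v/3-.33)
L=[((-135,135,30),a(13,540)),((-135,-135,30),a(547,592)),((-85,-85,40),a(453,486)),((-110,50,30),a(180,507)),((-135,135,30),b(572,467)),((-135,-135,30),b(738,127)),
((-85,-85,40),w(160,157)),((-110,50,30),w(534,94)),((-60,50,30),w(529.5,227)),((-135,135,30),w(768,28)),((-135,-135,30),w(22,22))]
K=[(3,-110,64.5,[a(146,510),b(585,263),w(557,110)]),(4,-60,64.5,[a(100,398),b(460,273),w(637,256)]),(5,-89,34,[a(172,466),b(537,309),w(546,154)]),(6,-39,34,[a(163,363),b(424,294),w(570,282)])]
def f(q,sel=(T,S,V)):
    M=L+[((x,q[k]*1000,z),o) for k,x,z,os in K for o in os]
    return np.concatenate([proj(o[0],W(q,X))-o[1:] for X,o in M if any(o[0] is s for s in sel)])
for nm,sel in(('all',(T,S,V)),('wrist',(V,)),('top',(T,)),('side',(S,))):
    r=least_squares(f,[.527,.13,-.1,.057,.085,.057,.068],args=(sel,),loss='soft_l1'); print(nm,np.round(r.x,4),round(np.degrees(r.x[2]),2))
    if nm=='all': np.save('p.npy',r.x[:3]); p=r.x; print(np.round(r.fun.reshape(-1,2),1).tolist())
# triangulated height check wrist+top
for k,x,z,os in K: print(k,inv(p,tri(*os)))
s=st(); go(W(p,(-60,1000*p[4],90)),W(p,(-60,1000*p[4],38)))
```

```text
all [ 0.5292  0.132  -0.1045  0.0543  0.0829  0.0546  0.0653] -5.99
[[-2.0, -0.7], [-1.3, -0.2], [-1.1, -1.0], [-0.5, -0.7], [-1.5, -0.9], [-0.2, -1.8], [-2.1, 2.4], [-0.1, -0.9], [0.1, -0.6], [3.4, -2.2], [-4.9, -1.4], [-0.3, -0.7], [-1.7, 0.2], [-0.4, -0.5], [-0.4, -0.2], [-2.5, 0.5], [-0.6, -0.3], [-0.3, -1.1], [-0.9, -0.7], [-0.1, -0.9], [-0.4, -0.9], [0.2, -0.2], [-0.0, 0.0]]
wrist [ 0.5299  0.1322 -0.1078  0.054   0.0831  0.0542  0.0649] -6.17
top [ 0.5275  0.1294 -0.1015  0.0565  0.0848  0.0567  0.067 ] -5.81
side [ 0.5275  0.1349 -0.0982  0.0504  0.0773  0.0538  0.0643] -5.63
3 [-111.4   53.7   65.5]
4 [-61.6  81.9  66. ]
5 [-90.1  54.4  33.3]
6 [-39.6  65.1  33.6]
t 1.6167 tcp world [0.4434 0.1611 0.2224] warmer [-88.3  19.9 222.4] yhead-warmer 90.23 tilt [ 0.001  0.    -1.   ]
off [-0.0288, 0.0629, 0.1323]
off [-0.0288, 0.0629, 0.1843]
```

servo_tool:
  targets:
    - {"offset": [-0.028, 0.063, 0.11], "dr": [0, 0, 0]}
    - {"offset": [-0.028, 0.063, 0.11], "dr": [0, 0, 0]}
    - {"offset": [-0.028, 0.063, 0.11], "dr": [0, 0, 0]}
    - {"offset": [-0.028, 0.063, 0.11], "dr": [0, 0, 0]}
    - {"offset": [-0.028, 0.063, 0.15], "dr": [0, 0, 0]}
    - {"offset": [-0.028, 0.063, 0.184], "dr": [0, 0, 0]}
    - {"offset": [-0.028, 0.063, 0.184], "dr": [0, 0, 0]}
    - {"offset": [-0.028, 0.063, 0.184], "dr": [0, 0, 0]}

```text
time_s: 2.28
position: [0.4769, 0.22, 0.038]
tcp_rot: [[-0.995, 0.101, -0.005], [0.101, 0.995, -0.001], [0.004, -0.002, -1.0]]
force: [0.6, 0.9, 0.1]
opening: 1.006
grasp_force: 0.0
```

servo_tool:
  targets:
    - {"offset": [0, 0, 0], "dr": [0, 0, 0]}
    - {"offset": [0, 0, 0], "dr": [0, 0, 0]}
    - {"offset": [0, 0, 0], "dr": [0, 0, 0]}
    - {"offset": [0, 0, 0], "dr": [0, 0, 0]}
    - {"offset": [0, 0, 0], "dr": [0, 0, 0]}
    - {"offset": [0, 0, 0], "dr": [0, 0, 0]}
    - {"offset": [0, 0, 0], "dr": [0, 0, 0]}
    - {"offset": [0, 0, 0], "dr": [0, 0, 0]}
    - {"offset": [0, 0, 0], "dr": [0, 0, 0]}
    - {"offset": [0, 0, 0], "dr": [0, 0, 0]}
  gripper: 1

```text
time_s: 3.12
position: [0.479, 0.2196, 0.0384]
tcp_rot: [[-0.995, 0.103, -0.0], [0.103, 0.995, -0.0], [0.0, -0.0, -1.0]]
force: [-0.8, 0.0, 0.1]
opening: 0.322
grasp_force: 0.0
```

```bash
python3 -c "
from w import *
s=st();print(s['opening']*87,s['grasp_force'],s['force'])"
```

```text
t 3.1167 tcp world [0.479  0.2196 0.0384] warmer [-59.   81.9  38.4] yhead-warmer 90.1 tilt [ 0. -0. -1.]
28.053228345345904 0.0 [-0.80246516  0.00643311  0.08310868]
```

servo_tool:
  targets:
    - {"offset": [0, 0, 0], "dr": [0, 0, 0]}
    - {"offset": [0, 0, 0], "dr": [0, 0, 0]}
    - {"offset": [0, 0, 0], "dr": [0, 0, 0]}
    - {"offset": [0, 0, 0], "dr": [0, 0, 0]}
    - {"offset": [0, 0, 0], "dr": [0, 0, 0]}
    - {"offset": [0, -0.01, 0], "dr": [0, 0, 0]}
    - {"offset": [0, -0.02, 0], "dr": [0, 0, 0]}
    - {"offset": [0, -0.03, 0], "dr": [0, 0, 0]}
    - {"offset": [0, -0.04, 0], "dr": [0, 0, 0]}
    - {"offset": [0, -0.05, 0], "dr": [0, 0, 0]}
    - {"offset": [0, -0.06, 0], "dr": [0, 0, 0]}
    - {"offset": [0, -0.067, 0], "dr": [0, 0, 0]}
    - {"offset": [0, -0.07, 0], "dr": [0, 0, 0]}
    - {"offset": [0, -0.072, 0], "dr": [0, 0, 0]}
    - {"offset": [0, -0.074, 0], "dr": [0, 0, 0]}

```text
time_s: 4.37
position: [0.4709, 0.1458, 0.0384]
tcp_rot: [[-0.995, 0.103, -0.001], [0.103, 0.995, -0.0], [0.001, -0.0, -1.0]]
force: [-1.3, 1.9, -3.3]
opening: 0.203
grasp_force: 30.0
```

servo_tool:
  targets:
    - {"offset": [0, -0.001, 0], "dr": [0, 0, 0]}
    - {"offset": [0, -0.002, 0], "dr": [0, 0, 0]}
    - {"offset": [0, -0.003, 0], "dr": [0, 0, 0]}
    - {"offset": [0, -0.004, 0], "dr": [0, 0, 0]}
    - {"offset": [0, -0.004, 0], "dr": [0, 0, 0]}

```text
time_s: 4.78
position: [0.4705, 0.1429, 0.0384]
tcp_rot: [[-0.995, 0.103, -0.001], [0.103, 0.995, 0.001], [0.001, 0.001, -1.0]]
force: [-1.5, 5.1, -2.2]
opening: 0.211
grasp_force: 30.0
```

```bash
python3 -c "
from w import *
s=st();print(s['opening']*87,s['grasp_force'],s['force'])"
```

```text
t 4.7833 tcp world [0.4705 0.1429 0.0384] warmer [-59.5   4.7  38.4] yhead-warmer 90.07 tilt [ 0.001  0.001 -1.   ]
18.365106183506626 29.99929026234895 [-1.50869674  5.05008277 -2.23205873]
```

servo_tool:
  targets:
    - {"offset": [0, -0.001, 0], "dr": [0, 0, 0]}
    - {"offset": [0, -0.002, 0], "dr": [0, 0, 0]}
    - {"offset": [0, -0.002, 0], "dr": [0, 0, 0]}
    - {"offset": [0, -0.002, 0], "dr": [0, 0, 0]}

```text
time_s: 5.12
position: [0.4706, 0.1427, 0.0384]
tcp_rot: [[-0.995, 0.104, 0.0], [0.104, 0.995, 0.003], [0.0, 0.003, -1.0]]
force: [-2.0, 14.0, -4.2]
opening: 0.199
grasp_force: 30.0
```

servo_tool:
  targets:
    - {"offset": [0, 0.001, 0], "dr": [0, 0, 0]}
    - {"offset": [0, 0.001, 0], "dr": [0, 0, 0]}
    - {"offset": [0, 0.001, 0], "dr": [0, 0, 0]}
    - {"offset": [0, 0.001, 0], "dr": [0, 0, 0]}
    - {"offset": [0, 0.001, -0.04], "dr": [0, 0, 0]}
    - {"offset": [0, 0.001, -0.04], "dr": [0, 0, 0]}
    - {"offset": [0.051, 0.052, -0.04], "dr": [0, 0, 0]}
    - {"offset": [0.051, 0.052, -0.04], "dr": [0, 0, 0]}
    - {"offset": [0.051, 0.052, -0.04], "dr": [0, 0, 0]}
    - {"offset": [0.051, 0.052, 0], "dr": [0, 0, 0]}
    - {"offset": [0.051, 0.052, 0], "dr": [0, 0, 0]}
  gripper: 0

```text
time_s: 6.03
position: [0.4227, 0.1963, 0.0331]
tcp_rot: [[-0.995, 0.101, -0.01], [0.101, 0.995, -0.002], [0.01, -0.003, -1.0]]
force: [-0.4, -1.1, -0.4]
opening: 0.5
grasp_force: 0.0
```

servo_tool:
  targets:
    - {"offset": [0, 0, 0], "dr": [0, 0, 0]}
    - {"offset": [0, 0, 0], "dr": [0, 0, 0]}
    - {"offset": [0, 0, 0], "dr": [0, 0, 0]}
    - {"offset": [0, 0, 0], "dr": [0, 0, 0]}
    - {"offset": [0, 0, 0], "dr": [0, 0, 0]}
    - {"offset": [0, 0, 0], "dr": [0, 0, 0]}
    - {"offset": [0, 0, 0], "dr": [0, 0, 0]}
  gripper: 1

```text
time_s: 6.62
position: [0.4269, 0.1971, 0.0404]
tcp_rot: [[-0.995, 0.103, 0.004], [0.103, 0.995, 0.001], [-0.004, 0.001, -1.0]]
force: [-0.9, -0.5, 7.8]
opening: 0.204
grasp_force: 30.0
```

```bash
python3 -c "
from w import *
s=st();print(s['opening']*87,s['grasp_force'],s['force'])"
```

```text
t 6.6167 tcp world [0.4269 0.1971 0.0404] warmer [-108.6   54.1   40.4] yhead-warmer 90.08 tilt [-0.004  0.001 -1.   ]
17.77143180104235 30.00154027249664 [-0.94609171 -0.49511899  7.83796809]
```

servo_tool:
  targets:
    - {"offset": [0, -0.01, 0], "dr": [0, 0, 0]}
    - {"offset": [0, -0.02, 0], "dr": [0, 0, 0]}
    - {"offset": [0, -0.03, 0], "dr": [0, 0, 0]}
    - {"offset": [0, -0.04, 0], "dr": [0, 0, 0]}
    - {"offset": [0, -0.044, 0], "dr": [0, 0, 0]}
    - {"offset": [0, -0.047, 0], "dr": [0, 0, 0]}
    - {"offset": [0, -0.048, 0], "dr": [0, 0, 0]}
    - {"offset": [0, -0.049, 0], "dr": [0, 0, 0]}
    - {"offset": [0, -0.05, 0], "dr": [0, 0, 0]}
    - {"offset": [0, -0.051, 0], "dr": [0, 0, 0]}
    - {"offset": [0, -0.052, 0], "dr": [0, 0, 0]}

```text
time_s: 7.53
position: [0.4216, 0.148, 0.0404]
tcp_rot: [[-0.994, 0.107, 0.005], [0.107, 0.994, 0.005], [-0.005, 0.005, -1.0]]
force: [-0.8, 23.3, 7.5]
opening: 0.201
grasp_force: 30.0
```

```bash
python3 -c "
from w import *
s=st();print(s['opening']*87,s['grasp_force'],s['force'])"
```

```text
t 7.5333 tcp world [0.4216 0.148  0.0404] warmer [-108.7    4.7   40.4] yhead-warmer 89.83 tilt [-0.005  0.005 -1.   ]
17.507074469364074 30.002286485396326 [-0.77154734 23.33250986  7.54384957]
```

servo_tool:
  targets:
    - {"offset": [0, 0.003, 0], "dr": [0, 0, 0]}
    - {"offset": [0, 0.003, 0], "dr": [0, 0, 0]}
    - {"offset": [0, 0.003, 0], "dr": [0, 0, 0]}
    - {"offset": [0, 0.003, 0], "dr": [0, 0, 0]}
    - {"offset": [0, 0.003, -0.04], "dr": [0, 0, 0]}
    - {"offset": [0, 0.003, -0.08], "dr": [0, 0, 0]}
    - {"offset": [0, 0.003, -0.12], "dr": [0, 0, 0]}
    - {"offset": [0, 0.003, -0.16], "dr": [0, 0, 0]}
    - {"offset": [0, 0.003, -0.16], "dr": [0, 0, 0]}
  gripper: -0.2

```text
time_s: 8.28
position: [0.4249, 0.1484, 0.2049]
tcp_rot: [[-0.995, 0.103, 0.014], [0.103, 0.995, 0.001], [-0.014, 0.002, -1.0]]
force: [1.8, -0.1, 0.3]
opening: 0.596
grasp_force: 0.0
```

```bash
cat >> w.py <<'E'
def jars(d,z=.05):
    h=cv2.cvtColor(d['color'],cv2.COLOR_RGB2HSV).astype(int); H,S_,V=h[...,0],h[...,1],h[...,2]
    out=[]
    for n,m in(('white',(H>100)&(H<122)&(S_>190)&(V>90)),('amber',(V<75))):
        m=cv2.morphologyEx(m.astype(np.uint8),cv2.MORPH_OPEN,np.ones((3,3)))
        k,_,s,c=cv2.connectedComponentsWithStats(m)
        for i in range(1,k):
            if 200<s[i,4]<900 and .7<s[i,2]/s[i,3]<1.4 and 130<c[i,1]<260:
                P=onz(d,*c[i],z); out.append((n,np.round(P[:2],4),np.round(c[i],1),s[i,4]))
    return out
E
python3 - <<'E'
from w import *
p=pose(); T=load('top0')
for j in jars(T): print('old',j)
d=cap('top','top1')
for j in jars(d): print(j)
for n,cs in(('white',[(92,28),(328,50),(298,338),(52,308)]),('orange',[(342,54),(575,75),(543,362),(308,335)])):
    print(n,[inv(p,onz(T,155+u/5,138+v/5,.034))[:2].tolist() for u,v in cs])
st()
a=[cv2.imread('pics/top1.png')[130:265,150:310]]
cv2.imwrite('pics/t1.png',cv2.resize(a[0],None,fx=4,fy=4,interpolation=cv2.INTER_CUBIC))
E
```

```text
old ('amber', array([ 0.5779, -0.3321]), array([402.3, 175.4]), np.int32(444))
old ('amber', array([ 0.4439, -0.3412]), array([407. , 230.3]), np.int32(433))
old ('amber', array([0.4356, 0.0519]), array([245.6, 234.5]), np.int32(401))
('amber', array([ 0.5779, -0.3324]), array([402.4, 175.5]), np.int32(419))
('amber', array([ 0.4436, -0.3416]), array([407.1, 230.4]), np.int32(406))
white [[122.7, 119.5], [123.3, -0.3], [-22.1, -1.7], [-19.4, 122.7]]
orange [[121.9, -7.6], [122.8, -125.4], [-21.9, -124.7], [-20.1, -6.5]]
t 8.3333 tcp world [0.4233 0.1482 0.2023] warmer [-107.     5.1  202.3] yhead-warmer 90.09 tilt [-0.01   0.002 -1.   ]
```

View pics/t1.png

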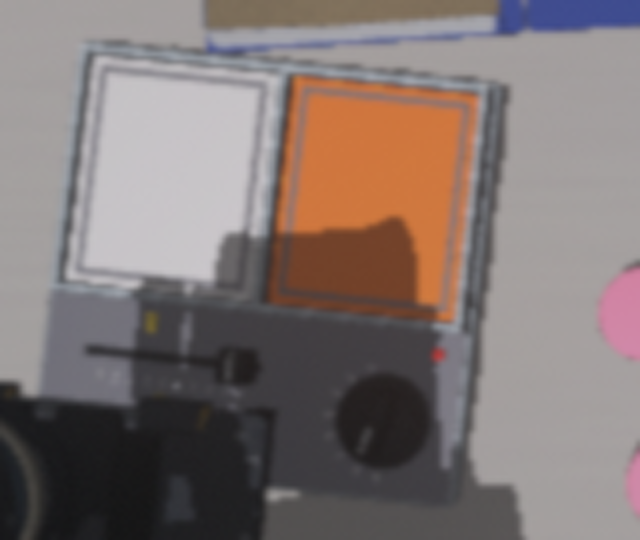

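Back slider is at the right end at (237,366) in the crop; the arm hides the front one, but its stop was felt. Now the white jars.

```bash
sed -i "s/(H>100)&(H<122)&(S_>190)&(V>90)/(H>100)\&(H<125)\&(S_>140)\&(V>60)/; s/200<s\[i,4\]<900/200<s[i,4]<1100/" w.py
python3 - <<'E'
from w import *
d=load('top1'); print(cv2.cvtColor(d['color'],cv2.COLOR_RGB2HSV)[172,348])
for j in jars(d): print(j)
go((.5885,-.198,.2),(.5885,-.198,.022))
E
```

```text
[111 161 166]
('white', array([ 0.5884, -0.1992]), array([347.9, 171.5]), np.int32(365))
('white', array([ 0.4597, -0.2136]), array([354.4, 224.1]), np.int32(357))
('amber', array([ 0.5779, -0.3324]), array([402.4, 175.5]), np.int32(419))
('amber', array([ 0.4436, -0.3416]), array([407.1, 230.4]), np.int32(406))
off [-0.1999, -0.3274, 0.0037]
off [-0.1982, -0.3277, 0.1817]
```

servo_tool:
  targets:
    - {"offset": [-0.199, -0.327, 0], "dr": [0, 0, 0]}
    - {"offset": [-0.199, -0.327, 0], "dr": [0, 0, 0]}
    - {"offset": [-0.199, -0.327, 0], "dr": [0, 0, 0]}
    - {"offset": [-0.199, -0.327, 0], "dr": [0, 0, 0]}
    - {"offset": [-0.199, -0.327, 0], "dr": [0, 0, 0]}
    - {"offset": [-0.199, -0.327, 0], "dr": [0, 0, 0]}
    - {"offset": [-0.199, -0.327, 0], "dr": [0, 0, 0]}
    - {"offset": [-0.199, -0.327, 0], "dr": [0, 0, 0]}
    - {"offset": [-0.199, -0.327, 0], "dr": [0, 0, 0]}
    - {"offset": [-0.199, -0.327, 0], "dr": [0, 0, 0]}
    - {"offset": [-0.199, -0.327, 0], "dr": [0, 0, 0]}
    - {"offset": [-0.199, -0.327, 0.04], "dr": [0, 0, 0]}
    - {"offset": [-0.199, -0.327, 0.08], "dr": [0, 0, 0]}
    - {"offset": [-0.199, -0.327, 0.1], "dr": [0, 0, 0]}
    - {"offset": [-0.199, -0.327, 0.1], "dr": [0, 0, 0]}
  gripper: -1

```text
time_s: 9.58
position: [0.5791, -0.1931, 0.0925]
tcp_rot: [[-0.995, 0.102, -0.013], [0.102, 0.995, 0.008], [0.014, 0.006, -1.0]]
force: [-0.7, -0.2, -0.6]
opening: 1.002
grasp_force: 0.0
```

Run:
```python
from w import *
st(); d=cap('wrist','wr2'); cv2.imwrite('pics/wr2b.png',cv2.resize(cv2.imread('pics/wr2.png'),(800,500)))
print(proj(d,np.array([.5885,-.198,.05]))*1.25)
go((.5885,-.198,.023))
```

```text
t 9.5833 tcp world [ 0.5791 -0.1931  0.0925] warmer [  83.6 -318.1   92.5] yhead-warmer 90.15 tilt [ 0.014  0.006 -1.   ]
[391.61823462 298.50902186]
off [-0.0081, -0.0033, 0.0722]
```

View pics/wr2b.png

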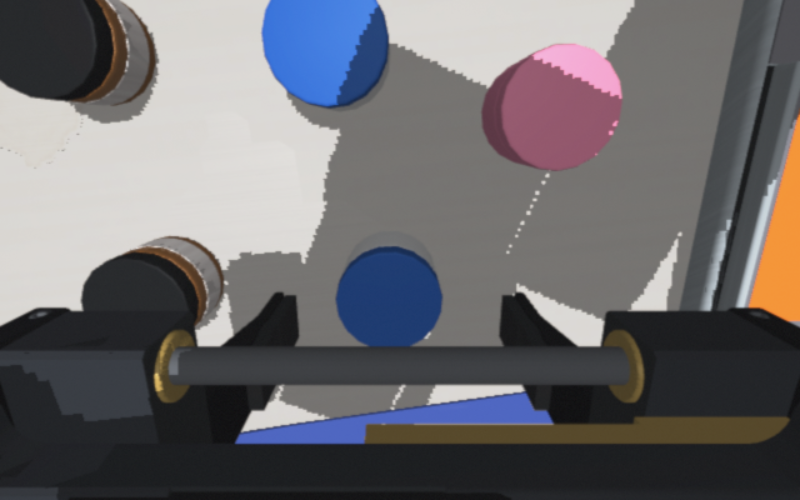

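Blue cap at (389,298) between the fingers, predicted (392,298): the estimate fits.

servo_tool:
  targets:
    - {"offset": [0, 0, 0.04], "dr": [0, 0, 0]}
    - {"offset": [0, 0, 0.065], "dr": [0, 0, 0]}
    - {"offset": [0, 0, 0.078], "dr": [0, 0, 0]}
    - {"offset": [0, 0, 0.078], "dr": [0, 0, 0]}
    - {"offset": [0, 0, 0.078], "dr": [0, 0, 0]}

```text
time_s: 10.05
position: [0.5854, -0.1972, 0.0215]
tcp_rot: [[-0.995, 0.102, 0.001], [0.102, 0.995, -0.0], [-0.001, -0.0, -1.0]]
force: [-0.2, 0.1, -0.5]
opening: 0.997
grasp_force: 0.0
```

servo_tool:
  targets:
    - {"offset": [0, 0, 0], "dr": [0, 0, 0]}
    - {"offset": [0, 0, 0], "dr": [0, 0, 0]}
    - {"offset": [0, 0, 0], "dr": [0, 0, 0]}
    - {"offset": [0, 0, 0], "dr": [0, 0, 0]}
    - {"offset": [0, 0, 0], "dr": [0, 0, 0]}
    - {"offset": [0, 0, 0], "dr": [0, 0, 0]}
    - {"offset": [0, 0, 0], "dr": [0, 0, 0]}
    - {"offset": [0, 0, 0], "dr": [0, 0, 0]}
  gripper: 1

```text
time_s: 10.72
position: [0.5853, -0.1979, 0.0212]
tcp_rot: [[-0.995, 0.102, 0.001], [0.102, 0.995, -0.001], [-0.001, -0.001, -1.0]]
force: [-1.5, -1.3, 5.5]
opening: 0.659
grasp_force: 30.0
```

servo_tool:
  targets:
    - {"offset": [0, 0, -0.02], "dr": [0, 0, 0]}
    - {"offset": [0, 0, -0.05], "dr": [0, 0, 0]}
    - {"offset": [0, 0, -0.09], "dr": [0, 0, 0]}
    - {"offset": [0, 0, -0.12], "dr": [0, 0, 0]}
    - {"offset": [0, 0, -0.12], "dr": [0, 0, 0]}
    - {"offset": [0, 0, -0.12], "dr": [0, 0, 0]}

```text
time_s: 11.22
position: [0.5856, -0.1976, 0.1417]
tcp_rot: [[-0.995, 0.103, 0.003], [0.103, 0.995, -0.001], [-0.003, -0.001, -1.0]]
force: [0.0, 0.6, -3.6]
opening: 0.662
grasp_force: 30.0
```

Run:
```python
from w import *
s=st(); print(s['opening']*87,s['force']);p=pose()
go(W(p,(84,64,145)),W(p,(84,64,58)))
```

```text
t 11.2167 tcp world [ 0.5856 -0.1976  0.1417] warmer [  90.4 -321.9  141.7] yhead-warmer 90.1 tilt [-0.003 -0.001 -1.   ]
57.61626296853237 [ 0.02652713  0.58648538 -3.61946527]
off [0.0057, 0.3859, -0.0036]
off [0.0059, 0.386, 0.0834]
```

servo_tool:
  targets:
    - {"offset": [0.007, 0.386, 0], "dr": [0, 0, 0]}
    - {"offset": [0.007, 0.386, 0], "dr": [0, 0, 0]}
    - {"offset": [0.007, 0.386, 0], "dr": [0, 0, 0]}
    - {"offset": [0.007, 0.386, 0], "dr": [0, 0, 0]}
    - {"offset": [0.007, 0.386, 0], "dr": [0, 0, 0]}
    - {"offset": [0.007, 0.386, 0], "dr": [0, 0, 0]}
    - {"offset": [0.007, 0.386, 0], "dr": [0, 0, 0]}
    - {"offset": [0.007, 0.386, 0], "dr": [0, 0, 0]}
    - {"offset": [0.007, 0.386, 0], "dr": [0, 0, 0]}
    - {"offset": [0.007, 0.386, 0], "dr": [0, 0, 0]}
    - {"offset": [0.007, 0.386, 0], "dr": [0, 0, 0]}
    - {"offset": [0.007, 0.386, 0], "dr": [0, 0, 0]}
    - {"offset": [0.007, 0.386, 0], "dr": [0, 0, 0]}
    - {"offset": [0.007, 0.386, 0.03], "dr": [0, 0, 0]}
    - {"offset": [0.007, 0.386, 0.06], "dr": [0, 0, 0]}
    - {"offset": [0.007, 0.386, 0.074], "dr": [0, 0, 0]}
    - {"offset": [0.007, 0.386, 0.08], "dr": [0, 0, 0]}
    - {"offset": [0.007, 0.386, 0.083], "dr": [0, 0, 0]}
    - {"offset": [0.007, 0.386, 0.086], "dr": [0, 0, 0]}
    - {"offset": [0.007, 0.386, 0.086], "dr": [0, 0, 0]}

```text
time_s: 12.88
position: [0.6184, 0.1865, 0.0556]
tcp_rot: [[-0.995, 0.104, 0.002], [0.104, 0.995, -0.0], [-0.002, 0.0, -1.0]]
force: [-0.5, 0.4, -4.1]
opening: 0.662
grasp_force: 30.0
```

Run:
```python
from w import *
s=st(); print(s['opening']*87,s['force'])
```

```text
t 12.8833 tcp world [0.6184 0.1865 0.0556] warmer [83.  63.5 55.6] yhead-warmer 90.04 tilt [-0.002  0.    -1.   ]
57.59221971834829 [-0.48536875  0.43177624 -4.10337541]
```

servo_tool:
  targets:
    - {"offset": [0, 0, 0.001], "dr": [0, 0, 0]}
    - {"offset": [0, 0, 0.001], "dr": [0, 0, 0]}

```text
time_s: 13.05
position: [0.6189, 0.1871, 0.0551]
tcp_rot: [[-0.995, 0.102, 0.003], [0.102, 0.995, -0.0], [-0.003, 0.0, -1.0]]
force: [0.7, -1.8, -1.1]
opening: 0.658
grasp_force: 30.0
```

servo_tool:
  targets:
    - {"offset": [0, 0, 0], "dr": [0, 0, 0]}
    - {"offset": [0, 0, 0], "dr": [0, 0, 0]}
    - {"offset": [0, 0, 0], "dr": [0, 0, 0]}
    - {"offset": [0, 0, 0], "dr": [0, 0, 0]}
    - {"offset": [0, 0, 0], "dr": [0, 0, 0]}
    - {"offset": [0, 0, -0.03], "dr": [0, 0, 0]}
    - {"offset": [0, 0, -0.07], "dr": [0, 0, 0]}
    - {"offset": [0, 0, -0.1], "dr": [0, 0, 0]}
    - {"offset": [0, 0, -0.1], "dr": [0, 0, 0]}
    - {"offset": [0, 0, -0.1], "dr": [0, 0, 0]}
  gripper: -1

```text
time_s: 13.88
position: [0.6191, 0.1877, 0.1561]
tcp_rot: [[-0.995, 0.102, 0.005], [0.102, 0.995, 0.001], [-0.005, 0.001, -1.0]]
force: [0.0, 0.1, -1.2]
opening: 0.999
grasp_force: 0.0
```

Run:
```python
from w import *
s=st(); d=cap('top','top2')
for j in jars(d): print(j)
go((.4597,-.2125,.155))
```

```text
t 13.8833 tcp world [0.6191 0.1877 0.1561] warmer [ 83.6  64.8 156.1] yhead-warmer 90.12 tilt [-0.005  0.001 -1.   ]
('white', array([ 0.4595, -0.2135]), array([354.3, 224.1]), np.int32(354))
('amber', array([ 0.5778, -0.3324]), array([402.4, 175.5]), np.int32(416))
('amber', array([ 0.4436, -0.3415]), array([407.1, 230.4]), np.int32(405))
off [0.116, -0.414, -0.0011]
```

servo_tool:
  targets:
    - {"offset": [0.116, -0.414, 0], "dr": [0, 0, 0]}
    - {"offset": [0.116, -0.414, 0], "dr": [0, 0, 0]}
    - {"offset": [0.116, -0.414, 0], "dr": [0, 0, 0]}
    - {"offset": [0.116, -0.414, 0], "dr": [0, 0, 0]}
    - {"offset": [0.116, -0.414, 0], "dr": [0, 0, 0]}
    - {"offset": [0.116, -0.414, 0], "dr": [0, 0, 0]}
    - {"offset": [0.116, -0.414, 0], "dr": [0, 0, 0]}
    - {"offset": [0.116, -0.414, 0], "dr": [0, 0, 0]}
    - {"offset": [0.116, -0.414, 0], "dr": [0, 0, 0]}
    - {"offset": [0.116, -0.414, 0], "dr": [0, 0, 0]}
    - {"offset": [0.116, -0.414, 0], "dr": [0, 0, 0]}
    - {"offset": [0.116, -0.414, 0], "dr": [0, 0, 0]}
    - {"offset": [0.116, -0.414, 0.03], "dr": [0, 0, 0]}
    - {"offset": [0.116, -0.414, 0.065], "dr": [0, 0, 0]}
    - {"offset": [0.116, -0.414, 0.1], "dr": [0, 0, 0]}
    - {"offset": [0.116, -0.414, 0.125], "dr": [0, 0, 0]}
    - {"offset": [0.116, -0.414, 0.134], "dr": [0, 0, 0]}
    - {"offset": [0.116, -0.414, 0.134], "dr": [0, 0, 0]}
    - {"offset": [0.116, -0.414, 0.134], "dr": [0, 0, 0]}

```text
time_s: 15.52
position: [0.4595, -0.2117, 0.0192]
tcp_rot: [[-0.995, 0.102, -0.001], [0.102, 0.995, 0.001], [0.002, 0.001, -1.0]]
force: [-0.1, 0.3, 0.3]
opening: 0.996
grasp_force: 0.0
```

servo_tool:
  targets:
    - {"offset": [0, 0, 0], "dr": [0, 0, 0]}
    - {"offset": [0, 0, 0], "dr": [0, 0, 0]}
    - {"offset": [0, 0, 0], "dr": [0, 0, 0]}
    - {"offset": [0, 0, 0], "dr": [0, 0, 0]}
    - {"offset": [0, 0, 0], "dr": [0, 0, 0]}
    - {"offset": [0, 0, 0], "dr": [0, 0, 0]}
    - {"offset": [0, 0, 0], "dr": [0, 0, 0]}
    - {"offset": [0, 0, 0], "dr": [0, 0, 0]}
  gripper: 1

```text
time_s: 16.18
position: [0.4602, -0.2131, 0.0203]
tcp_rot: [[-0.995, 0.102, 0.001], [0.102, 0.995, -0.001], [-0.001, -0.001, -1.0]]
force: [0.9, 0.1, 5.3]
opening: 0.658
grasp_force: 30.0
```

servo_tool:
  targets:
    - {"offset": [0, 0, -0.02], "dr": [0, 0, 0]}
    - {"offset": [0, 0, -0.05], "dr": [0, 0, 0]}
    - {"offset": [0, 0, -0.09], "dr": [0, 0, 0]}
    - {"offset": [0, 0, -0.13], "dr": [0, 0, 0]}
    - {"offset": [0, 0, -0.13], "dr": [0, 0, 0]}
    - {"offset": [0, 0, -0.13], "dr": [0, 0, 0]}

```text
time_s: 16.68
position: [0.4608, -0.2134, 0.1515]
tcp_rot: [[-0.995, 0.102, 0.004], [0.102, 0.995, -0.003], [-0.004, -0.003, -1.0]]
force: [0.4, 1.0, -1.9]
opening: 0.659
grasp_force: 30.0
```

Run:
```python
from w import *
s=st(); print(s['opening']*87,s['force']);p=pose()
go(W(p,(20,64,150)),W(p,(20,64,55)))
```

```text
t 16.6833 tcp world [ 0.4608 -0.2134  0.1515] warmer [ -32.  -350.6  151.5] yhead-warmer 90.11 tilt [-0.004 -0.003 -1.   ]
57.31782359423786 [ 0.42176042  0.9931609  -1.8797992 ]
off [-0.0528, 0.4145, 0.0006]
off [-0.0524, 0.4148, 0.0956]
```

servo_tool:
  targets:
    - {"offset": [-0.052, 0.415, 0], "dr": [0, 0, 0]}
    - {"offset": [-0.052, 0.415, 0], "dr": [0, 0, 0]}
    - {"offset": [-0.052, 0.415, 0], "dr": [0, 0, 0]}
    - {"offset": [-0.052, 0.415, 0], "dr": [0, 0, 0]}
    - {"offset": [-0.052, 0.415, 0], "dr": [0, 0, 0]}
    - {"offset": [-0.052, 0.415, 0], "dr": [0, 0, 0]}
    - {"offset": [-0.052, 0.415, 0], "dr": [0, 0, 0]}
    - {"offset": [-0.052, 0.415, 0], "dr": [0, 0, 0]}
    - {"offset": [-0.052, 0.415, 0], "dr": [0, 0, 0]}
    - {"offset": [-0.052, 0.415, 0], "dr": [0, 0, 0]}
    - {"offset": [-0.052, 0.415, 0], "dr": [0, 0, 0]}
    - {"offset": [-0.052, 0.415, 0], "dr": [0, 0, 0]}
    - {"offset": [-0.052, 0.415, 0], "dr": [0, 0, 0]}
    - {"offset": [-0.052, 0.415, 0.03], "dr": [0, 0, 0]}
    - {"offset": [-0.052, 0.415, 0.06], "dr": [0, 0, 0]}
    - {"offset": [-0.052, 0.415, 0.08], "dr": [0, 0, 0]}
    - {"offset": [-0.052, 0.415, 0.09], "dr": [0, 0, 0]}
    - {"offset": [-0.052, 0.415, 0.094], "dr": [0, 0, 0]}
    - {"offset": [-0.052, 0.415, 0.0955], "dr": [0, 0, 0]}
    - {"offset": [-0.052, 0.415, 0.0955], "dr": [0, 0, 0]}

```text
time_s: 18.35
position: [0.5533, 0.1933, 0.0544]
tcp_rot: [[-0.995, 0.104, -0.002], [0.104, 0.995, -0.001], [0.002, -0.001, -1.0]]
force: [0.2, 0.7, -2.4]
opening: 0.661
grasp_force: 30.0
```

Run:
```python
from w import *
s=st(); print(s['opening']*87,s['force'])
```

```text
t 18.35 tcp world [0.5533 0.1933 0.0544] warmer [17.5 63.5 54.4] yhead-warmer 90.01 tilt [ 0.002 -0.001 -1.   ]
57.50094658516059 [ 0.24915026  0.74443994 -2.41309062]
```

servo_tool:
  targets:
    - {"offset": [0, 0, 0.0005], "dr": [0, 0, 0]}
    - {"offset": [0, 0, 0.001], "dr": [0, 0, 0]}
    - {"offset": [0, 0, 0.001], "dr": [0, 0, 0]}

```text
time_s: 18.6
position: [0.5548, 0.1941, 0.0541]
tcp_rot: [[-0.995, 0.103, 0.002], [0.103, 0.995, -0.001], [-0.002, -0.0, -1.0]]
force: [-0.7, -2.2, 4.1]
opening: 0.659
grasp_force: 30.0
```

servo_tool:
  targets:
    - {"offset": [0, 0, 0], "dr": [0, 0, 0]}
    - {"offset": [0, 0, 0], "dr": [0, 0, 0]}
    - {"offset": [0, 0, 0], "dr": [0, 0, 0]}
    - {"offset": [0, 0, 0], "dr": [0, 0, 0]}
    - {"offset": [0, 0, 0], "dr": [0, 0, 0]}
    - {"offset": [0, 0, -0.03], "dr": [0, 0, 0]}
    - {"offset": [0, 0, -0.07], "dr": [0, 0, 0]}
    - {"offset": [0, 0, -0.1], "dr": [0, 0, 0]}
    - {"offset": [0, 0, -0.1], "dr": [0, 0, 0]}
    - {"offset": [0, 0, -0.1], "dr": [0, 0, 0]}
  gripper: -1

```text
time_s: 19.43
position: [0.5553, 0.1953, 0.155]
tcp_rot: [[-0.995, 0.102, 0.005], [0.102, 0.995, 0.001], [-0.005, 0.001, -1.0]]
force: [-0.6, 0.3, -0.0]
opening: 0.999
grasp_force: 0.0
```

Run:
```python
from w import *
s=st(); d=cap('top','top3')
for j in jars(d): print(j)
go((.5775,-.331,.155))
```

```text
t 19.4333 tcp world [0.5553 0.1953 0.155 ] warmer [ 19.3  65.7 155. ] yhead-warmer 90.13 tilt [-0.005  0.001 -1.   ]
('amber', array([ 0.5781, -0.3324]), array([402.4, 175.4]), np.int32(422))
('amber', array([ 0.4436, -0.3416]), array([407.1, 230.4]), np.int32(406))
off [-0.0774, -0.5208, -0.0018]
```

servo_tool:
  targets:
    - {"offset": [-0.077, -0.521, 0], "dr": [0, 0, 0]}
    - {"offset": [-0.077, -0.521, 0], "dr": [0, 0, 0]}
    - {"offset": [-0.077, -0.521, 0], "dr": [0, 0, 0]}
    - {"offset": [-0.077, -0.521, 0], "dr": [0, 0, 0]}
    - {"offset": [-0.077, -0.521, 0], "dr": [0, 0, 0]}
    - {"offset": [-0.077, -0.521, 0], "dr": [0, 0, 0]}
    - {"offset": [-0.077, -0.521, 0], "dr": [0, 0, 0]}
    - {"offset": [-0.077, -0.521, 0], "dr": [0, 0, 0]}
    - {"offset": [-0.077, -0.521, 0], "dr": [0, 0, 0]}
    - {"offset": [-0.077, -0.521, 0], "dr": [0, 0, 0]}
    - {"offset": [-0.077, -0.521, 0], "dr": [0, 0, 0]}
    - {"offset": [-0.077, -0.521, 0], "dr": [0, 0, 0]}
    - {"offset": [-0.077, -0.521, 0], "dr": [0, 0, 0]}
    - {"offset": [-0.077, -0.521, 0], "dr": [0, 0, 0]}
    - {"offset": [-0.077, -0.521, 0], "dr": [0, 0, 0]}
    - {"offset": [-0.077, -0.521, 0.03], "dr": [0, 0, 0]}
    - {"offset": [-0.077, -0.521, 0.06], "dr": [0, 0, 0]}
    - {"offset": [-0.077, -0.521, 0.06], "dr": [0, 0, 0]}
    - {"offset": [-0.077, -0.521, 0.06], "dr": [0, 0, 0]}

```text
time_s: 21.07
position: [0.5753, -0.328, 0.0903]
tcp_rot: [[-0.995, 0.101, -0.006], [0.101, 0.995, 0.005], [0.007, 0.005, -1.0]]
force: [0.5, 0.8, -0.3]
opening: 1.0
grasp_force: 0.0
```

servo_tool:
  targets:
    - {"offset": [0, 0, 0.04], "dr": [0, 0, 0]}
    - {"offset": [0, 0, 0.065], "dr": [0, 0, 0]}
    - {"offset": [0, 0, 0.073], "dr": [0, 0, 0]}
    - {"offset": [0, 0, 0.073], "dr": [0, 0, 0]}
    - {"offset": [0, 0, 0.073], "dr": [0, 0, 0]}

```text
time_s: 21.48
position: [0.5782, -0.3314, 0.0215]
tcp_rot: [[-0.995, 0.102, 0.001], [0.102, 0.995, -0.001], [-0.002, -0.001, -1.0]]
force: [-0.4, -0.8, 0.1]
opening: 1.002
grasp_force: 0.0
```

servo_tool:
  targets:
    - {"offset": [0, 0, 0], "dr": [0, 0, 0]}
    - {"offset": [0, 0, 0], "dr": [0, 0, 0]}
    - {"offset": [0, 0, 0], "dr": [0, 0, 0]}
    - {"offset": [0, 0, 0], "dr": [0, 0, 0]}
    - {"offset": [0, 0, 0], "dr": [0, 0, 0]}
    - {"offset": [0, 0, 0], "dr": [0, 0, 0]}
    - {"offset": [0, 0, 0], "dr": [0, 0, 0]}
    - {"offset": [0, 0, 0], "dr": [0, 0, 0]}
  gripper: 1

```text
time_s: 22.15
position: [0.5777, -0.3323, 0.021]
tcp_rot: [[-0.995, 0.102, 0.001], [0.102, 0.995, -0.002], [-0.002, -0.002, -1.0]]
force: [-0.7, -1.9, 5.1]
opening: 0.655
grasp_force: 30.0
```

servo_tool:
  targets:
    - {"offset": [0, 0, -0.02], "dr": [0, 0, 0]}
    - {"offset": [0, 0, -0.05], "dr": [0, 0, 0]}
    - {"offset": [0, 0, -0.09], "dr": [0, 0, 0]}
    - {"offset": [0, 0, -0.13], "dr": [0, 0, 0]}
    - {"offset": [0, 0, -0.13], "dr": [0, 0, 0]}
    - {"offset": [0, 0, -0.13], "dr": [0, 0, 0]}

```text
time_s: 22.65
position: [0.5783, -0.3317, 0.1523]
tcp_rot: [[-0.995, 0.102, 0.004], [0.102, 0.995, -0.002], [-0.004, -0.002, -1.0]]
force: [1.1, 1.3, -2.2]
opening: 0.662
grasp_force: 30.0
```

Run:
```python
from w import *
s=st(); print(s['opening']*87,s['force']);p=pose()
go(W(p,(84,-64,150)),W(p,(84,-64,55)))
```

```text
t 22.65 tcp world [ 0.5783 -0.3317  0.1523] warmer [  97.2 -456.   152.3] yhead-warmer 90.11 tilt [-0.004 -0.002 -1.   ]
57.58074594218656 [ 1.06460012  1.31678456 -2.16562823]
off [0.0125, 0.3921, 0.0015]
off [0.0128, 0.3923, 0.0965]
```

servo_tool:
  targets:
    - {"offset": [0.013, 0.392, 0], "dr": [0, 0, 0]}
    - {"offset": [0.013, 0.392, 0], "dr": [0, 0, 0]}
    - {"offset": [0.013, 0.392, 0], "dr": [0, 0, 0]}
    - {"offset": [0.013, 0.392, 0], "dr": [0, 0, 0]}
    - {"offset": [0.013, 0.392, 0], "dr": [0, 0, 0]}
    - {"offset": [0.013, 0.392, 0], "dr": [0, 0, 0]}
    - {"offset": [0.013, 0.392, 0], "dr": [0, 0, 0]}
    - {"offset": [0.013, 0.392, 0], "dr": [0, 0, 0]}
    - {"offset": [0.013, 0.392, 0], "dr": [0, 0, 0]}
    - {"offset": [0.013, 0.392, 0], "dr": [0, 0, 0]}
    - {"offset": [0.013, 0.392, 0], "dr": [0, 0, 0]}
    - {"offset": [0.013, 0.392, 0], "dr": [0, 0, 0]}
    - {"offset": [0.013, 0.392, 0], "dr": [0, 0, 0]}
    - {"offset": [0.013, 0.392, 0.03], "dr": [0, 0, 0]}
    - {"offset": [0.013, 0.392, 0.06], "dr": [0, 0, 0]}
    - {"offset": [0.013, 0.392, 0.08], "dr": [0, 0, 0]}
    - {"offset": [0.013, 0.392, 0.09], "dr": [0, 0, 0]}
    - {"offset": [0.013, 0.392, 0.094], "dr": [0, 0, 0]}
    - {"offset": [0.013, 0.392, 0.0955], "dr": [0, 0, 0]}
    - {"offset": [0.013, 0.392, 0.0955], "dr": [0, 0, 0]}

```text
time_s: 24.32
position: [0.604, 0.0586, 0.0551]
tcp_rot: [[-0.995, 0.104, -0.001], [0.104, 0.995, -0.0], [0.001, -0.0, -1.0]]
force: [0.5, -0.2, -1.8]
opening: 0.658
grasp_force: 30.0
```

servo_tool:
  targets:
    - {"offset": [0, 0, 0.0005], "dr": [0, 0, 0]}
    - {"offset": [0, 0, 0.001], "dr": [0, 0, 0]}
    - {"offset": [0, 0, 0.001], "dr": [0, 0, 0]}

```text
time_s: 24.57
position: [0.6053, 0.059, 0.0547]
tcp_rot: [[-0.995, 0.103, 0.002], [0.103, 0.995, -0.001], [-0.002, -0.001, -1.0]]
force: [0.4, -2.2, 4.8]
opening: 0.655
grasp_force: 30.0
```

Run:
```python
from w import *
s=st(); print(s['opening']*87,s['force'])
```

```text
t 24.5667 tcp world [0.6053 0.059  0.0547] warmer [ 83.3 -64.7  54.7] yhead-warmer 90.1 tilt [-0.002 -0.001 -1.   ]
56.94574026984096 [ 0.43534303 -2.21612126  4.78553711]
```

servo_tool:
  targets:
    - {"offset": [0, 0, 0], "dr": [0, 0, 0]}
    - {"offset": [0, 0, 0], "dr": [0, 0, 0]}
    - {"offset": [0, 0, 0], "dr": [0, 0, 0]}
    - {"offset": [0, 0, 0], "dr": [0, 0, 0]}
    - {"offset": [0, 0, 0], "dr": [0, 0, 0]}
    - {"offset": [0, 0, -0.03], "dr": [0, 0, 0]}
    - {"offset": [0, 0, -0.07], "dr": [0, 0, 0]}
    - {"offset": [0, 0, -0.1], "dr": [0, 0, 0]}
    - {"offset": [0, 0, -0.1], "dr": [0, 0, 0]}
    - {"offset": [0, 0, -0.1], "dr": [0, 0, 0]}
  gripper: -1

```text
time_s: 25.4
position: [0.6059, 0.0601, 0.1557]
tcp_rot: [[-0.995, 0.102, 0.005], [0.102, 0.995, -0.0], [-0.005, 0.0, -1.0]]
force: [-1.1, 0.0, -0.8]
opening: 0.996
grasp_force: 0.0
```

Run:
```python
from w import *
s=st(); d=cap('top','top4')
for j in jars(d): print(j)
go((.4435,-.340,.155))
```

```text
t 25.4 tcp world [0.6059 0.0601 0.1557] warmer [ 83.8 -63.5 155.7] yhead-warmer 90.13 tilt [-0.005  0.    -1.   ]
off [0.1191, -0.4145, -0.0012]
```

View pics/top4.png

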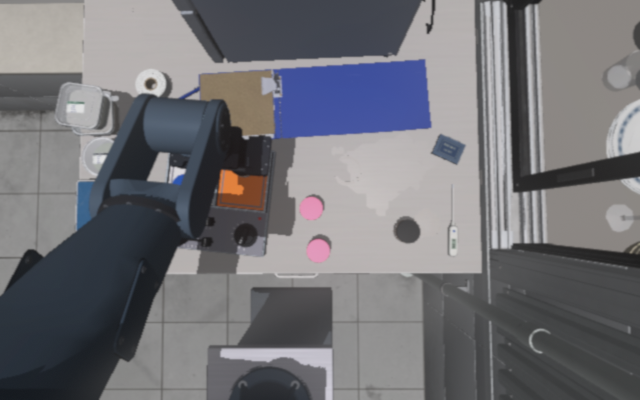

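The last amber jar is still at (407,230) (it only failed the brightness threshold). The arm covers the plate. Fetching it.

servo_tool:
  targets:
    - {"offset": [0.119, -0.415, 0], "dr": [0, 0, 0]}
    - {"offset": [0.119, -0.415, 0], "dr": [0, 0, 0]}
    - {"offset": [0.119, -0.415, 0], "dr": [0, 0, 0]}
    - {"offset": [0.119, -0.415, 0], "dr": [0, 0, 0]}
    - {"offset": [0.119, -0.415, 0], "dr": [0, 0, 0]}
    - {"offset": [0.119, -0.415, 0], "dr": [0, 0, 0]}
    - {"offset": [0.119, -0.415, 0], "dr": [0, 0, 0]}
    - {"offset": [0.119, -0.415, 0], "dr": [0, 0, 0]}
    - {"offset": [0.119, -0.415, 0], "dr": [0, 0, 0]}
    - {"offset": [0.119, -0.415, 0], "dr": [0, 0, 0]}
    - {"offset": [0.119, -0.415, 0], "dr": [0, 0, 0]}
    - {"offset": [0.119, -0.415, 0], "dr": [0, 0, 0]}
    - {"offset": [0.119, -0.415, 0], "dr": [0, 0, 0]}
    - {"offset": [0.119, -0.415, 0.03], "dr": [0, 0, 0]}
    - {"offset": [0.119, -0.415, 0.06], "dr": [0, 0, 0]}
    - {"offset": [0.119, -0.415, 0.06], "dr": [0, 0, 0]}
    - {"offset": [0.119, -0.415, 0.06], "dr": [0, 0, 0]}

```text
time_s: 26.87
position: [0.4428, -0.3373, 0.0919]
tcp_rot: [[-0.995, 0.1, -0.004], [0.1, 0.995, 0.005], [0.005, 0.005, -1.0]]
force: [-0.4, -0.2, 1.0]
opening: 1.003
grasp_force: 0.0
```

servo_tool:
  targets:
    - {"offset": [0, 0, 0.04], "dr": [0, 0, 0]}
    - {"offset": [0, 0, 0.065], "dr": [0, 0, 0]}
    - {"offset": [0, 0, 0.073], "dr": [0, 0, 0]}
    - {"offset": [0, 0, 0.073], "dr": [0, 0, 0]}
    - {"offset": [0, 0, 0.073], "dr": [0, 0, 0]}

```text
time_s: 27.28
position: [0.4444, -0.3408, 0.0218]
tcp_rot: [[-0.995, 0.102, 0.001], [0.102, 0.995, -0.001], [-0.001, -0.001, -1.0]]
force: [0.1, 0.3, 0.2]
opening: 1.001
grasp_force: 0.0
```

servo_tool:
  targets:
    - {"offset": [0, 0, 0], "dr": [0, 0, 0]}
    - {"offset": [0, 0, 0], "dr": [0, 0, 0]}
    - {"offset": [0, 0, 0], "dr": [0, 0, 0]}
    - {"offset": [0, 0, 0], "dr": [0, 0, 0]}
    - {"offset": [0, 0, 0], "dr": [0, 0, 0]}
    - {"offset": [0, 0, 0], "dr": [0, 0, 0]}
    - {"offset": [0, 0, 0], "dr": [0, 0, 0]}
    - {"offset": [0, 0, 0], "dr": [0, 0, 0]}
  gripper: 1

```text
time_s: 27.95
position: [0.4442, -0.342, 0.0214]
tcp_rot: [[-0.995, 0.102, 0.002], [0.102, 0.995, -0.003], [-0.002, -0.002, -1.0]]
force: [-0.7, -2.3, 5.6]
opening: 0.661
grasp_force: 30.0
```

servo_tool:
  targets:
    - {"offset": [0, 0, -0.02], "dr": [0, 0, 0]}
    - {"offset": [0, 0, -0.05], "dr": [0, 0, 0]}
    - {"offset": [0, 0, -0.09], "dr": [0, 0, 0]}
    - {"offset": [0, 0, -0.13], "dr": [0, 0, 0]}
    - {"offset": [0, 0, -0.13], "dr": [0, 0, 0]}
    - {"offset": [0, 0, -0.13], "dr": [0, 0, 0]}

```text
time_s: 28.45
position: [0.4442, -0.341, 0.1522]
tcp_rot: [[-0.995, 0.102, 0.003], [0.102, 0.995, -0.002], [-0.003, -0.002, -1.0]]
force: [0.3, -0.2, -2.8]
opening: 0.659
grasp_force: 30.0
```

Run:
```python
from w import *
s=st(); print(s['opening']*87,s['force']);p=pose()
go(W(p,(19,-64,150)),W(p,(19,-64,55)))
d=cap('top','top5')
for j in jars(d): print(j, inv(p,(*j[1],0)))
```

```text
t 28.45 tcp world [ 0.4442 -0.341   0.1522] warmer [ -35.2 -479.3  152.2] yhead-warmer 90.11 tilt [-0.003 -0.002 -1.   ]
57.30811135704884 [ 0.34255541 -0.15400196 -2.77806485]
off [-0.055, 0.4152, 0.0015]
off [-0.0547, 0.4154, 0.0965]
('white', array([0.605 , 0.1639]), array([200.5, 165.8]), np.int32(396)) [72.  39.6  0. ]
('white', array([0.5558, 0.2038]), array([184.2, 185.7]), np.int32(399)) [18.9 74.2  0. ]
('amber', array([0.6101, 0.0615]), array([242. , 163.4]), np.int32(432)) [ 87.8 -61.7   0. ]
('amber', array([0.4358, 0.0515]), array([245.7, 234.4]), np.int32(370)) [-84.5 -89.8   0. ]
```

Run:
```python
from w import *
p=pose(); d=load('top5')
for j in jars(d,.084): print(j[0], inv(p,(*j[1],0)),j[2])
cv2.imwrite('pics/t5.png',cv2.resize(cv2.imread('pics/top5.png')[130:265,150:310],None,fx=4,fy=4,interpolation=cv2.INTER_CUBIC))
```

```text
white [68.5 28.5  0. ] [200.5 165.8]
white [17.3 61.7  0. ] [184.2 185.7]
amber [ 83.7 -69.2   0. ] [242.  163.4]
amber [-82.3 -96.2   0. ] [245.7 234.4]
```

View pics/t5.png

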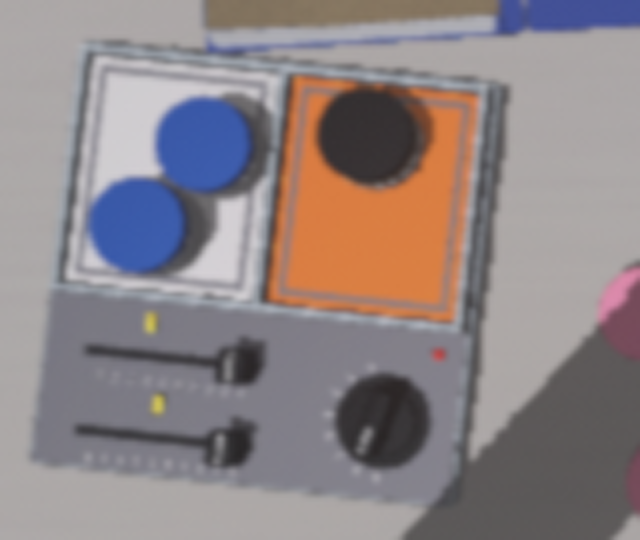

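The knock moved white_jar_1 on its mat to about (69,32), by the divider; still upright. Placing the last amber jar first, then re-centring it.

servo_tool:
  targets:
    - {"offset": [-0.055, 0.415, 0], "dr": [0, 0, 0]}
    - {"offset": [-0.055, 0.415, 0], "dr": [0, 0, 0]}
    - {"offset": [-0.055, 0.415, 0], "dr": [0, 0, 0]}
    - {"offset": [-0.055, 0.415, 0], "dr": [0, 0, 0]}
    - {"offset": [-0.055, 0.415, 0], "dr": [0, 0, 0]}
    - {"offset": [-0.055, 0.415, 0], "dr": [0, 0, 0]}
    - {"offset": [-0.055, 0.415, 0], "dr": [0, 0, 0]}
    - {"offset": [-0.055, 0.415, 0], "dr": [0, 0, 0]}
    - {"offset": [-0.055, 0.415, 0], "dr": [0, 0, 0]}
    - {"offset": [-0.055, 0.415, 0], "dr": [0, 0, 0]}
    - {"offset": [-0.055, 0.415, 0], "dr": [0, 0, 0]}
    - {"offset": [-0.055, 0.415, 0], "dr": [0, 0, 0]}
    - {"offset": [-0.055, 0.415, 0], "dr": [0, 0, 0]}
    - {"offset": [-0.055, 0.415, 0.03], "dr": [0, 0, 0]}
    - {"offset": [-0.055, 0.415, 0.06], "dr": [0, 0, 0]}
    - {"offset": [-0.055, 0.415, 0.08], "dr": [0, 0, 0]}
    - {"offset": [-0.055, 0.415, 0.09], "dr": [0, 0, 0]}
    - {"offset": [-0.055, 0.415, 0.094], "dr": [0, 0, 0]}
    - {"offset": [-0.055, 0.415, 0.0955], "dr": [0, 0, 0]}
    - {"offset": [-0.055, 0.415, 0.0955], "dr": [0, 0, 0]}

```text
time_s: 30.17
position: [0.5394, 0.0651, 0.0554]
tcp_rot: [[-0.995, 0.104, -0.003], [0.104, 0.995, -0.0], [0.003, -0.001, -1.0]]
force: [-0.3, 0.5, -3.0]
opening: 0.659
grasp_force: 30.0
```

servo_tool:
  targets:
    - {"offset": [0, 0, 0.0005], "dr": [0, 0, 0]}
    - {"offset": [0, 0, 0.001], "dr": [0, 0, 0]}
    - {"offset": [0, 0, 0.001], "dr": [0, 0, 0]}

```text
time_s: 30.42
position: [0.5411, 0.0655, 0.0551]
tcp_rot: [[-0.995, 0.103, 0.001], [0.103, 0.995, -0.001], [-0.001, -0.001, -1.0]]
force: [-2.5, -2.1, 4.7]
opening: 0.661
grasp_force: 30.0
```

Run:
```python
from w import *
s=st(); print(s['opening']*87,s['force'])
```

```text
t 30.4167 tcp world [0.5411 0.0655 0.0551] warmer [ 18.8 -64.9  55.1] yhead-warmer 90.09 tilt [-0.001 -0.001 -1.   ]
57.52036813059667 [-2.49213726 -2.07621811  4.71852613]
```

Release, rise, and move over white_jar_1, looking with the wrist camera.

servo_tool:
  targets:
    - {"offset": [0, 0, 0], "dr": [0, 0, 0]}
    - {"offset": [0, 0, 0], "dr": [0, 0, 0]}
    - {"offset": [0, 0, 0], "dr": [0, 0, 0]}
    - {"offset": [0, 0, 0], "dr": [0, 0, 0]}
    - {"offset": [0, 0, 0], "dr": [0, 0, 0]}
    - {"offset": [0, 0, -0.03], "dr": [0, 0, 0]}
    - {"offset": [0, 0, -0.07], "dr": [0, 0, 0]}
    - {"offset": [-0.05, 0.097, -0.1], "dr": [0, 0, 0]}
    - {"offset": [-0.05, 0.097, -0.1], "dr": [0, 0, 0]}
    - {"offset": [-0.05, 0.097, -0.1], "dr": [0, 0, 0]}
    - {"offset": [-0.05, 0.097, -0.1], "dr": [0, 0, 0]}
    - {"offset": [-0.05, 0.097, -0.1], "dr": [0, 0, 0]}
    - {"offset": [-0.05, 0.097, -0.1], "dr": [0, 0, 0]}
  gripper: -1

```text
time_s: 31.5
position: [0.5991, 0.1577, 0.1532]
tcp_rot: [[-0.995, 0.102, -0.002], [0.102, 0.995, -0.001], [0.002, -0.001, -1.0]]
force: [-1.0, -0.5, -0.3]
opening: 1.004
grasp_force: 0.0
```

Run:
```python
from w import *
p=pose(); st(); d=cap('wrist','wr3')
for j in [(n,c,a) for n,_,c,a in []]: pass
h=cv2.cvtColor(d['color'],cv2.COLOR_RGB2HSV).astype(int)
m=((h[...,0]>100)&(h[...,0]<125)&(h[...,1]>140)&(h[...,2]>60)).astype(np.uint8)
k,_,s,c=cv2.connectedComponentsWithStats(cv2.morphologyEx(m,cv2.MORPH_OPEN,np.ones((3,3))))
for i in range(1,k):
    if s[i,4]>500: print(c[i],s[i],inv(p,onz(d,*c[i],.084)))
cv2.imwrite('pics/wr3b.png',cv2.imread('pics/wr3.png'))
```

```text
t 31.5 tcp world [0.5991 0.1577 0.1532] warmer [ 66.8  32.9 153.2] yhead-warmer 90.15 tilt [ 0.002 -0.001 -1.   ]
[591.20060452  68.77879415] [  538     0   102   140 12572] [-31.8 209.3  84. ]
[363.65693715 144.05818253] [ 324  104   81   81 5139] [17.6 63.2 84. ]
[316.01598174 213.06141553] [ 278  176   76   74 4380] [68.3 30.3 84. ]
```

View pics/wr3b.png

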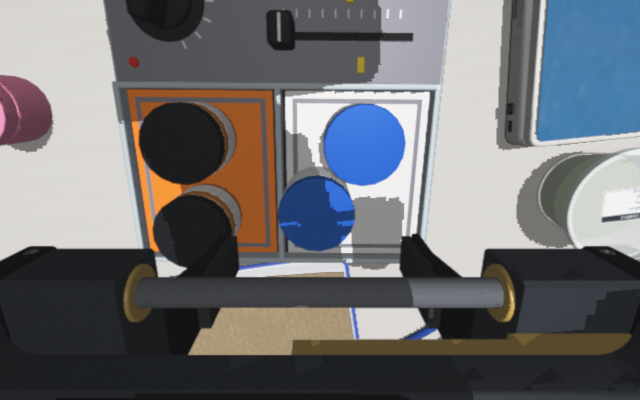

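White_jar_1 cap at (316,213), touching the divider rail; white_jar_2 at (364,144), both ambers well inside. Regrasp and centre it.

servo_tool:
  targets:
    - {"offset": [0, -0.002, 0], "dr": [0, 0, 0]}
    - {"offset": [0, -0.002, 0], "dr": [0, 0, 0]}
    - {"offset": [0, -0.002, 0.03], "dr": [0, 0, 0]}
    - {"offset": [0, -0.002, 0.06], "dr": [0, 0, 0]}
    - {"offset": [0, -0.002, 0.085], "dr": [0, 0, 0]}
    - {"offset": [0, -0.002, 0.097], "dr": [0, 0, 0]}
    - {"offset": [0, -0.002, 0.097], "dr": [0, 0, 0]}
    - {"offset": [0, -0.002, 0.097], "dr": [0, 0, 0]}
  gripper: -0.7

```text
time_s: 32.22
position: [0.6001, 0.1554, 0.0568]
tcp_rot: [[-0.995, 0.103, -0.001], [0.103, 0.995, -0.0], [0.001, -0.0, -1.0]]
force: [0.5, 0.5, -0.2]
opening: 0.848
grasp_force: 0.0
```

servo_tool:
  targets:
    - {"offset": [0, 0, 0], "dr": [0, 0, 0]}
    - {"offset": [0, 0, 0], "dr": [0, 0, 0]}
    - {"offset": [0, 0, 0], "dr": [0, 0, 0]}
    - {"offset": [0, 0, 0], "dr": [0, 0, 0]}
    - {"offset": [0, 0, 0], "dr": [0, 0, 0]}
    - {"offset": [0, 0, 0], "dr": [0, 0, 0]}
    - {"offset": [0, 0, 0], "dr": [0, 0, 0]}
  gripper: 1

```text
time_s: 32.8
position: [0.6012, 0.1559, 0.0585]
tcp_rot: [[-0.995, 0.102, 0.003], [0.102, 0.995, -0.0], [-0.003, 0.0, -1.0]]
force: [-0.6, -0.7, 6.8]
opening: 0.663
grasp_force: 30.0
```

servo_tool:
  targets:
    - {"offset": [0, 0, -0.01], "dr": [0, 0, 0]}
    - {"offset": [0, 0, -0.02], "dr": [0, 0, 0]}
    - {"offset": [-0.015, 0.01, -0.02], "dr": [0, 0, 0]}
    - {"offset": [-0.015, 0.02, -0.02], "dr": [0, 0, 0]}
    - {"offset": [-0.015, 0.033, -0.02], "dr": [0, 0, 0]}
    - {"offset": [-0.015, 0.033, -0.02], "dr": [0, 0, 0]}
    - {"offset": [-0.015, 0.033, -0.01], "dr": [0, 0, 0]}
    - {"offset": [-0.015, 0.033, -0.003], "dr": [0, 0, 0]}
    - {"offset": [-0.015, 0.033, -0.001], "dr": [0, 0, 0]}
    - {"offset": [-0.015, 0.033, 0], "dr": [0, 0, 0]}
    - {"offset": [-0.015, 0.033, 0], "dr": [0, 0, 0]}

```text
time_s: 33.72
position: [0.6173, 0.1873, 0.058]
tcp_rot: [[-0.995, 0.103, -0.002], [0.103, 0.995, 0.0], [0.002, 0.0, -1.0]]
force: [-2.1, 1.6, 8.9]
opening: 0.662
grasp_force: 30.0
```

Run:
```python
from w import *
s=st(); print(s['opening']*87,s['force'])
```

```text
t 33.7167 tcp world [0.6173 0.1873 0.058 ] warmer [81.8 64.2 58. ] yhead-warmer 90.1 tilt [ 0.002  0.    -1.   ]
57.607205267491196 [-2.12259342  1.64488778  8.90461678]
```

servo_tool:
  targets:
    - {"offset": [0, 0, 0], "dr": [0, 0, 0]}
    - {"offset": [0, 0, 0], "dr": [0, 0, 0]}
    - {"offset": [0, 0, 0], "dr": [0, 0, 0]}
    - {"offset": [0, 0, 0], "dr": [0, 0, 0]}
    - {"offset": [0, 0, -0.03], "dr": [0, 0, 0]}
    - {"offset": [0, 0, -0.07], "dr": [0, 0, 0]}
    - {"offset": [0, 0, -0.1], "dr": [0, 0, 0]}
    - {"offset": [0.142, -0.059, -0.1], "dr": [0, 0, 0]}
    - {"offset": [0.142, -0.059, -0.1], "dr": [0, 0, 0]}
    - {"offset": [0.142, -0.059, -0.1], "dr": [0, 0, 0]}
    - {"offset": [0.142, -0.059, -0.1], "dr": [0, 0, 0]}
    - {"offset": [0.142, -0.059, -0.1], "dr": [0, 0, 0]}
    - {"offset": [0.142, -0.059, -0.1], "dr": [0, 0, 0]}
    - {"offset": [0.142, -0.059, -0.1], "dr": [0, 0, 0]}
  gripper: -0.7

```text
time_s: 34.88
position: [0.4728, 0.143, 0.1574]
tcp_rot: [[-0.995, 0.103, 0.003], [0.103, 0.995, 0.0], [-0.003, 0.0, -1.0]]
force: [0.0, 0.3, -0.3]
opening: 0.849
grasp_force: 0.0
```

Run:
```python
from w import *
p=pose(); st(); d=cap('top','top6')
for j in jars(d,.084): print(j[0], inv(p,(*j[1],0)))
go(W(p,(-60,5,90)),W(p,(-60,5,40)))
```

```text
t 34.8833 tcp world [0.4728 0.143  0.1574] warmer [-57.2   5.1 157.4] yhead-warmer 90.09 tilt [-0.003  0.    -1.   ]
white [81.4 61.6  0. ]
white [18.  61.9  0. ]
amber [ 82.5 -69.1   0. ]
amber [ 15.5 -68.4   0. ]
off [0.0034, -0.0003, 0.0673]
off [0.0036, -0.0003, 0.1173]
```

servo_tool:
  targets:
    - {"offset": [0.003, 0, 0.04], "dr": [0, 0, 0]}
    - {"offset": [0.003, 0, 0.08], "dr": [0, 0, 0]}
    - {"offset": [0.003, 0, 0.105], "dr": [0, 0, 0]}
    - {"offset": [0.003, 0, 0.117], "dr": [0, 0, 0]}
    - {"offset": [0.003, 0, 0.117], "dr": [0, 0, 0]}
    - {"offset": [0.003, 0, 0.117], "dr": [0, 0, 0]}
  gripper: 0

```text
time_s: 35.43
position: [0.4693, 0.1435, 0.0391]
tcp_rot: [[-0.995, 0.102, -0.0], [0.102, 0.995, -0.0], [0.0, -0.0, -1.0]]
force: [-0.6, -0.6, -0.1]
opening: 0.529
grasp_force: 0.0
```

servo_tool:
  targets:
    - {"offset": [0, 0, 0], "dr": [0, 0, 0]}
    - {"offset": [0, 0, 0], "dr": [0, 0, 0]}
    - {"offset": [0, 0, 0], "dr": [0, 0, 0]}
    - {"offset": [0, 0, 0], "dr": [0, 0, 0]}
    - {"offset": [0, 0, 0], "dr": [0, 0, 0]}
    - {"offset": [0, 0, 0], "dr": [0, 0, 0]}
    - {"offset": [0, 0.01, 0], "dr": [0, 0, 0]}
    - {"offset": [0, 0.02, 0], "dr": [0, 0, 0]}
    - {"offset": [0, 0.03, 0], "dr": [0, 0, 0]}
    - {"offset": [0, 0.04, 0], "dr": [0, 0, 0]}
    - {"offset": [0, 0.05, 0], "dr": [0, 0, 0]}
    - {"offset": [0, 0.056, 0], "dr": [0, 0, 0]}
    - {"offset": [0, 0.06, 0], "dr": [0, 0, 0]}
    - {"offset": [0, 0.06, 0], "dr": [0, 0, 0]}
    - {"offset": [0, 0.06, 0], "dr": [0, 0, 0]}
  gripper: 1

```text
time_s: 36.68
position: [0.4754, 0.2041, 0.0408]
tcp_rot: [[-0.995, 0.103, 0.003], [0.103, 0.995, 0.001], [-0.003, 0.001, -1.0]]
force: [0.8, 1.6, 4.8]
opening: 0.202
grasp_force: 30.0
```

Run:
```python
from w import *
s=st(); print(s['opening']*87,s['grasp_force'],s['force'])
```

```text
t 36.6833 tcp world [0.4754 0.2041 0.0408] warmer [-61.   66.1  40.8] yhead-warmer 90.11 tilt [-0.003  0.001 -1.   ]
17.601594584523028 30.000980333425105 [0.78830872 1.56648477 4.83041109]
```

servo_tool:
  targets:
    - {"offset": [0, -0.001, 0], "dr": [0, 0, 0]}
    - {"offset": [0, -0.001, 0], "dr": [0, 0, 0]}
    - {"offset": [0, -0.001, 0], "dr": [0, 0, 0]}

```text
time_s: 36.93
position: [0.4753, 0.2028, 0.0408]
tcp_rot: [[-0.995, 0.103, 0.003], [0.103, 0.995, 0.001], [-0.003, 0.001, -1.0]]
force: [0.6, 2.0, 6.6]
opening: 0.208
grasp_force: 30.0
```

servo_tool:
  targets:
    - {"offset": [0, 0, 0], "dr": [0, 0, 0]}
    - {"offset": [0, 0, 0], "dr": [0, 0, 0]}
    - {"offset": [0, 0, 0], "dr": [0, 0, 0]}
    - {"offset": [0, 0, 0], "dr": [0, 0, 0]}
    - {"offset": [0, 0, -0.04], "dr": [0, 0, 0]}
    - {"offset": [0, 0, -0.05], "dr": [0, 0, 0]}
    - {"offset": [0.049, -0.06, -0.05], "dr": [0, 0, 0]}
    - {"offset": [0.049, -0.06, -0.05], "dr": [0, 0, 0]}
    - {"offset": [0.049, -0.06, -0.05], "dr": [0, 0, 0]}
    - {"offset": [0.049, -0.06, -0.05], "dr": [0, 0, 0]}
    - {"offset": [0.049, -0.06, -0.03], "dr": [0, 0, 0]}
    - {"offset": [0.049, -0.06, -0.005], "dr": [0, 0, 0]}
    - {"offset": [0.049, -0.06, 0], "dr": [0, 0, 0]}
    - {"offset": [0.049, -0.06, 0], "dr": [0, 0, 0]}
  gripper: 0

```text
time_s: 38.1
position: [0.4195, 0.1477, 0.0389]
tcp_rot: [[-0.995, 0.102, -0.002], [0.102, 0.995, -0.0], [0.002, -0.0, -1.0]]
force: [-0.2, 0.4, -0.5]
opening: 0.503
grasp_force: 0.0
```

servo_tool:
  targets:
    - {"offset": [0, 0, 0], "dr": [0, 0, 0]}
    - {"offset": [0, 0, 0], "dr": [0, 0, 0]}
    - {"offset": [0, 0, 0], "dr": [0, 0, 0]}
    - {"offset": [0, 0, 0], "dr": [0, 0, 0]}
    - {"offset": [0, 0, 0], "dr": [0, 0, 0]}
    - {"offset": [0, 0, 0], "dr": [0, 0, 0]}
    - {"offset": [0, 0.01, 0], "dr": [0, 0, 0]}
    - {"offset": [0, 0.02, 0], "dr": [0, 0, 0]}
    - {"offset": [0, 0.03, 0], "dr": [0, 0, 0]}
    - {"offset": [0, 0.04, 0], "dr": [0, 0, 0]}
    - {"offset": [0, 0.046, 0], "dr": [0, 0, 0]}
    - {"offset": [0, 0.049, 0], "dr": [0, 0, 0]}
    - {"offset": [0, 0.049, 0], "dr": [0, 0, 0]}
    - {"offset": [0, 0.049, 0], "dr": [0, 0, 0]}
  gripper: 1

```text
time_s: 39.27
position: [0.4254, 0.1975, 0.0408]
tcp_rot: [[-0.995, 0.102, 0.003], [0.102, 0.995, 0.001], [-0.003, 0.001, -1.0]]
force: [0.3, 1.6, 6.0]
opening: 0.206
grasp_force: 30.0
```

Run:
```python
from w import *
s=st(); print(s['opening']*87,s['grasp_force'],s['force'])
```

```text
t 39.2667 tcp world [0.4254 0.1975 0.0408] warmer [-110.    54.3   40.8] yhead-warmer 90.12 tilt [-0.003  0.001 -1.   ]
17.932613476644814 30.000856616534293 [0.28430818 1.58801827 5.98606051]
```

servo_tool:
  targets:
    - {"offset": [0, 0, 0], "dr": [0, 0, 0]}
    - {"offset": [0, 0, 0], "dr": [0, 0, 0]}
    - {"offset": [0, 0, 0], "dr": [0, 0, 0]}
    - {"offset": [0, 0, 0], "dr": [0, 0, 0]}
    - {"offset": [0, 0, -0.04], "dr": [0, 0, 0]}
    - {"offset": [0, 0, -0.08], "dr": [0, 0, 0]}
    - {"offset": [-0.014, -0.01, -0.11], "dr": [0, 0, 0]}
    - {"offset": [-0.014, -0.01, -0.11], "dr": [0, 0, 0]}
    - {"offset": [-0.014, -0.01, -0.11], "dr": [0, 0, 0]}
    - {"offset": [-0.014, -0.01, -0.11], "dr": [0, 0, 0]}
    - {"offset": [-0.014, -0.01, -0.11], "dr": [0, 0, 0]}
  gripper: 0

```text
time_s: 40.18
position: [0.4355, 0.1846, 0.1487]
tcp_rot: [[-0.995, 0.103, -0.004], [0.103, 0.995, -0.001], [0.004, -0.001, -1.0]]
force: [-0.4, -0.1, -0.4]
opening: 0.497
grasp_force: 0.0
```

Run:
```python
from w import *
p=pose(); s=st(); d=cap('wrist','wr4')
for n,X in[('kf',(-110,54,64.5)),('mf',(-89,54,34)),('kb',(-60,65,64.5)),('mb',(-39,65,34))]: print(n,np.round(proj(d,W(p,X))))
c=np.mean([proj(d,W(p,X)) for X in((-110,54,64.5),(-39,65,34))],0).astype(int); x0,y0=max(c[0]-60,0),max(c[1]-60,0)
print(x0,y0)
i=cv2.imread('pics/wr4.png')[y0:y0+110,x0:x0+120]; cv2.imwrite('pics/wr4c.png',cv2.resize(i,None,fx=5,fy=5,interpolation=cv2.INTER_CUBIC))
```

```text
t 40.1833 tcp world [0.4355 0.1846 0.1487] warmer [-98.7  42.5 148.7] yhead-warmer 90.1 tilt [ 0.004 -0.001 -1.   ]
kf [335. 191.]
mf [333. 205.]
kb [347. 251.]
mb [344. 257.]
279 164
```

View pics/wr4c.png

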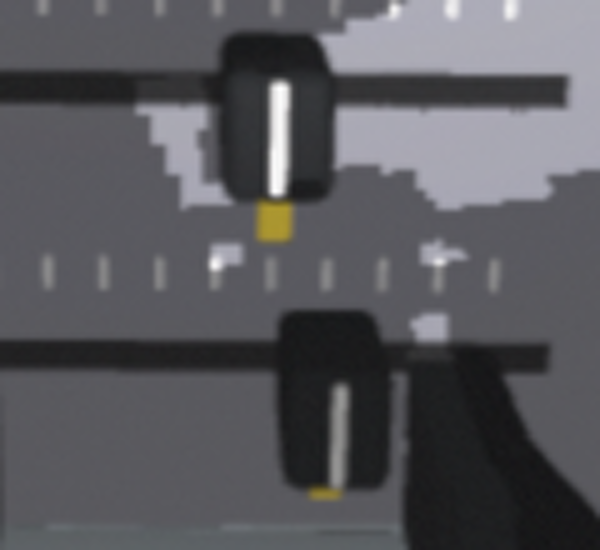

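Run:
```python
from w import *
p=pose(); d=load('wr4'); q=lambda u,v,z:inv(p,onz(d,279+u/5-.4,164+v/5-.4,z))
print('f',q(280,138,.0645),q(275,222,.034),'b',q(339,437,.0645),q(326,493,.034))
d=load('wr1'); q=lambda u,v,z:inv(p,onz(d,170+u/3-.33,125+v/3-.33,z))
print('wr1 markers',q(546,154,.034),q(570,282,.034))
```

```text
f [-109.9   54.1   64.5] [-86.3  55.   34. ] b [-59.6  64.5  64.5] [-33.8  65.2  34. ]
wr1 markers [-88.   54.7  34. ] [-39.   65.3  34. ]
```

Run:
```python
from w import *
p=pose(); d=load('top5'); q=lambda u,v,z:inv(p,onz(d,150+u/4-.4,130+v/4-.4,z))
print('f',q(217,448,.0645),q(157,404,.034),'b',q(224,362,.0645),q(150,322,.034))
st();go(W(p,(-85,-85,110)),W(p,(-85,-85,48)))
d=cap('side','side4'); i=d['color'][225:350,255:395,::-1]; cv2.imwrite('pics/s4.png',cv2.resize(i,None,fx=5,fy=5,interpolation=cv2.INTER_CUBIC)[:600])
```

```text
f [-110.8    5.8   64.5] [-90.3  55.2  34. ] b [-59.1   7.5  64.5] [-40.1  65.5  34. ]
t 40.2333 tcp world [0.4356 0.1846 0.1486] warmer [-98.6  42.5 148.6] yhead-warmer 90.11 tilt [ 0.004 -0.001 -1.   ]
off [-0.0135, -0.1275, 0.0387]
off [-0.0138, -0.1275, 0.1007]
```

servo_tool:
  targets:
    - {"offset": [-0.025, -0.1275, -0.01], "dr": [0, 0, 0]}
    - {"offset": [-0.025, -0.1275, -0.01], "dr": [0, 0, 0]}
    - {"offset": [-0.025, -0.1275, -0.01], "dr": [0, 0, 0]}
    - {"offset": [-0.025, -0.1275, -0.01], "dr": [0, 0, 0]}
    - {"offset": [-0.025, -0.1275, -0.01], "dr": [0, 0, 0]}
    - {"offset": [-0.025, -0.1275, -0.01], "dr": [0, 0, 0]}
    - {"offset": [-0.025, -0.1275, -0.01], "dr": [0, 0, 0]}
  gripper: -1

```text
time_s: 40.87
position: [0.4482, 0.0566, 0.1594]
tcp_rot: [[-0.995, 0.101, -0.002], [0.101, 0.995, 0.001], [0.002, 0.0, -1.0]]
force: [0.2, -0.4, 0.0]
opening: 0.938
grasp_force: 0.0
```

Run:
```python
from w import *
p=pose(); s=st(); d=cap('wrist','wr5'); K=d['color'][...,::-1]
uv=[proj(d,W(p,(-85,-85,z))) for z in(40,70)]; print(uv)
c=np.array(uv[1]).astype(int); A=cv2.resize(K[max(c[1]-55,0):c[1]+55,c[0]-65:c[0]+65],(520,440),interpolation=cv2.INTER_CUBIC); print('crop0',c[0]-65,max(c[1]-55,0))
t=load('top5')['color'][215:255,225:267,::-1]; B=cv2.resize(t,(278,264),interpolation=cv2.INTER_CUBIC)
o=np.zeros((600,800,3),np.uint8); o[:440,:520]=A; o[:264,522:]=B
s4=cv2.imread('pics/s4.png'); S=cv2.resize(s4,(278,238)); o[270:508,522:]=S
cv2.imwrite('pics/kn.png',o)
# predicted bar direction for several joint angles
for th in(0,20,30,40):
    a=np.radians(th); e=(-85-21*np.cos(a),-85+21*np.sin(a),70); f=(-85+21*np.cos(a),-85-21*np.sin(a),70)
    print(th,np.round((proj(d,W(p,e))-[c[0]-65,max(c[1]-55,0)])*4),np.round((proj(d,W(p,f))-[c[0]-65,max(c[1]-55,0)])*4))
```

```text
t 40.8667 tcp world [0.4482 0.0566 0.1594] warmer [-72.7 -83.5 159.4] yhead-warmer 90.17 tilt [ 0.002  0.    -1.   ]
[array([317.59794688, 179.25828005]), array([317.50346255, 188.06302536])]
crop0 252 133
0 [262. 114.] [262. 322.]
20 [300. 121.] [226. 316.]
30 [317. 129.] [209. 308.]
40 [332. 140.] [194. 298.]
```

View pics/kn.png

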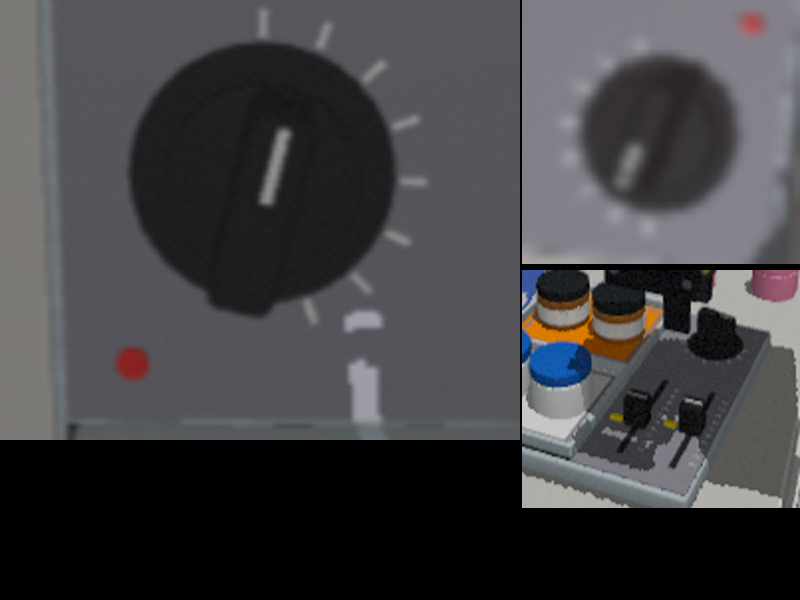

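Knob bar runs (280,100)–(240,300) in the crop: joint ≈ 14°. Side inset: jars upright, index lines level with markers. Grip the bar.

servo_tool:
  targets:
    - {"offset": [0.0125, -0.0015, 0], "dr": [0, 0, 7]}
    - {"offset": [0.0125, -0.0015, 0], "dr": [0, 0, 14]}
    - {"offset": [0.0125, -0.0015, 0.0], "dr": [0, 0, 14]}
    - {"offset": [0.0125, -0.0015, 0.03], "dr": [0, 0, 14]}
    - {"offset": [0.0125, -0.0015, 0.06], "dr": [0, 0, 14]}
    - {"offset": [0.0125, -0.0015, 0.09], "dr": [0, 0, 14]}
    - {"offset": [0.0125, -0.0015, 0.105], "dr": [0, 0, 14]}
    - {"offset": [0.0125, -0.0015, 0.11], "dr": [0, 0, 14]}
    - {"offset": [0.0125, -0.0015, 0.11], "dr": [0, 0, 14]}
    - {"offset": [0.0125, -0.0015, 0.11], "dr": [0, 0, 14]}
  gripper: 0

```text
time_s: 41.75
position: [0.4369, 0.0557, 0.0503]
tcp_rot: [[-0.941, 0.338, 0.0], [0.338, 0.941, -0.0], [-0.0, 0.0, -1.0]]
force: [0.1, 0.1, 0.5]
opening: 0.507
grasp_force: 0.0
```

servo_tool:
  targets:
    - {"offset": [0, 0, 0], "dr": [0, 0, 0]}
    - {"offset": [0, 0, 0], "dr": [0, 0, 0]}
    - {"offset": [0, 0, 0], "dr": [0, 0, 0]}
    - {"offset": [0, 0, 0], "dr": [0, 0, 0]}
    - {"offset": [0, 0, 0], "dr": [0, 0, 0]}
    - {"offset": [0, 0, 0], "dr": [0, 0, 0]}
    - {"offset": [0, 0, 0], "dr": [0, 0, 0]}
    - {"offset": [0, 0, 0], "dr": [0, 0, 0]}
  gripper: 1

```text
time_s: 42.42
position: [0.437, 0.0556, 0.0505]
tcp_rot: [[-0.94, 0.341, 0.001], [0.341, 0.94, 0.001], [-0.001, 0.001, -1.0]]
force: [0.8, 5.4, 6.1]
opening: 0.159
grasp_force: 30.0
```

Run:
```python
from w import *
s=st(); print(s['opening']*87,s['grasp_force'],s['force'],s['moment'],s['joint_positions'])
```

```text
t 42.4167 tcp world [0.437  0.0556 0.0505] warmer [-83.7 -85.6  50.5] yhead-warmer 76.07 tilt [-0.001  0.001 -1.   ]
13.798968016813847 29.997427761554718 [0.82225711 5.44213434 6.14887602] [ 0.85108279 -0.13163389 -0.01599545] [-7.37152689e+00  3.52131171e+01  1.16260973e+02  9.50311150e-02
  2.84465586e+01 -7.75332298e+01]
```

servo_tool:
  targets:
    - {"offset": [0, 0, 0], "dr": [0, 0, 6]}
    - {"offset": [0, 0, 0], "dr": [0, 0, 12]}
    - {"offset": [0, 0, 0], "dr": [0, 0, 18]}
    - {"offset": [0, 0, 0], "dr": [0, 0, 24]}
    - {"offset": [0, 0, 0], "dr": [0, 0, 30]}
    - {"offset": [0, 0, 0], "dr": [0, 0, 36]}
    - {"offset": [0, 0, 0], "dr": [0, 0, 42]}
    - {"offset": [0, 0, 0], "dr": [0, 0, 48]}
    - {"offset": [0, 0, 0], "dr": [0, 0, 54]}
    - {"offset": [0, 0, 0], "dr": [0, 0, 60]}
    - {"offset": [0, 0, 0], "dr": [0, 0, 66]}
    - {"offset": [0, 0, 0], "dr": [0, 0, 72]}
    - {"offset": [0, 0, 0], "dr": [0, 0, 78]}
    - {"offset": [0, 0, 0], "dr": [0, 0, 80]}
    - {"offset": [0, 0, 0], "dr": [0, 0, 80]}

```text
time_s: 43.67
position: [0.4352, 0.0547, 0.0505]
tcp_rot: [[0.172, 0.985, -0.002], [0.985, -0.172, -0.001], [-0.001, -0.002, -1.0]]
force: [-1.7, -1.7, 8.0]
opening: 0.16
grasp_force: 30.0
```

Run:
```python
from w import *
s=st(); print(s['opening']*87,s['grasp_force'],s['force'],s['moment'],s['joint_positions'][5])
```

```text
t 43.6667 tcp world [0.4352 0.0547 0.0505] warmer [-85.4 -86.6  50.5] yhead-warmer -3.91 tilt [-0.001 -0.002 -1.   ]
13.945322881709435 29.999734461307526 [-1.71962216 -1.68899869  7.99158798] [-0.43864569  0.49628443 -0.02000319] 2.5413120976962977
```

servo_tool:
  targets:
    - {"offset": [0, 0, 0], "dr": [0, 0, 6]}
    - {"offset": [0, 0, 0], "dr": [0, 0, 12]}
    - {"offset": [0, 0, 0], "dr": [0, 0, 18]}
    - {"offset": [0, 0, 0], "dr": [0, 0, 24]}
    - {"offset": [0, 0, 0], "dr": [0, 0, 30]}
    - {"offset": [0, 0, 0], "dr": [0, 0, 36]}
    - {"offset": [0, 0, 0], "dr": [0, 0, 42]}
    - {"offset": [0, 0, 0], "dr": [0, 0, 48]}
    - {"offset": [0, 0, 0], "dr": [0, 0, 54]}
    - {"offset": [0, 0, 0], "dr": [0, 0, 58]}
    - {"offset": [0, 0, 0], "dr": [0, 0, 61]}
    - {"offset": [0, 0, 0], "dr": [0, 0, 63]}
    - {"offset": [0, 0, 0], "dr": [0, 0, 64]}
    - {"offset": [0, 0, 0], "dr": [0, 0, 65]}
    - {"offset": [0, 0, 0], "dr": [0, 0, 66]}
    - {"offset": [0, 0, 0], "dr": [0, 0, 67]}
    - {"offset": [0, 0, 0], "dr": [0, 0, 68]}
    - {"offset": [0, 0, 0], "dr": [0, 0, 68]}

```text
time_s: 45.17
position: [0.4339, 0.0558, 0.0505]
tcp_rot: [[0.977, 0.212, -0.005], [0.212, -0.977, 0.001], [-0.004, -0.002, -1.0]]
force: [-2.4, 4.0, 9.4]
opening: 0.159
grasp_force: 30.2
```

Run:
```python
from w import *
s=st(); print(s['opening']*87,s['grasp_force'],s['force'],s['moment'],s['joint_positions'][5])
```

```text
t 45.1667 tcp world [0.4339 0.0558 0.0505] warmer [-86.8 -85.7  50.5] yhead-warmer -71.77 tilt [-0.004 -0.002 -1.   ]
13.79801621351706 30.222019851207733 [-2.38264646  4.008393    9.35375116] [0.79951651 0.64789722 0.43137328] 70.40519161275519
```

servo_tool:
  targets:
    - {"offset": [0, 0, 0], "dr": [0, 0, 0]}
    - {"offset": [0, 0, 0], "dr": [0, 0, 0]}
    - {"offset": [0, 0, 0], "dr": [0, 0, 0]}
    - {"offset": [0, 0, 0], "dr": [0, 0, 0]}
    - {"offset": [0, 0, 0], "dr": [0, 0, 0]}
    - {"offset": [0, 0, -0.03], "dr": [0, 0, 0]}
    - {"offset": [0, 0, -0.07], "dr": [0, 0, 0]}
    - {"offset": [0, 0, -0.11], "dr": [0, 0, 0]}
    - {"offset": [0, 0, -0.15], "dr": [0, 0, 0]}
    - {"offset": [0, 0.2, -0.15], "dr": [0, 0, 0]}
    - {"offset": [0, 0.2, -0.15], "dr": [0, 0, 0]}
    - {"offset": [0, 0.2, -0.15], "dr": [0, 0, 0]}
    - {"offset": [0, 0.2, -0.15], "dr": [0, 0, 0]}
    - {"offset": [0, 0.2, -0.15], "dr": [0, 0, 0]}
    - {"offset": [0, 0.2, -0.15], "dr": [0, 0, 0]}
    - {"offset": [0, 0.2, -0.15], "dr": [0, 0, 0]}
  gripper: 0

```text
time_s: 46.5
position: [0.4787, -0.1423, 0.1997]
tcp_rot: [[0.978, 0.206, -0.0], [0.206, -0.978, 0.0], [-0.0, -0.0, -1.0]]
force: [0.6, 0.2, -0.8]
opening: 0.505
grasp_force: 0.0
```

Run:
```python
from w import *
p=pose(); s=st(); d=cap('top','top7')
for j in jars(d,.084): print(j[0], inv(p,(*j[1],0)),j[2:])
def gr(d): return d['color'][...,::-1]
# knob pointer: bright pixels within the knob disc; slider index lines
im=cv2.cvtColor(d['color'],cv2.COLOR_RGB2GRAY); c=proj(d,W(p,(-85,-85,70))); print('knob c',c)
ys,xs=np.mgrid[0:400,0:640]; m=(np.hypot(xs-c[0],ys-c[1])<8)
v=im[m].astype(float); w=np.clip(v-np.percentile(v,85),0,None); u=np.array([(xs[m]*w).sum(),(ys[m]*w).sum()])/w.sum()
P=inv(p,onz(d,*u,.07)); print('pointer',P, 'joint deg',np.degrees(np.arctan2(P[1]+85-0,-(P[0]+85))))
for x,y0 in((-110,54),(-60,65)):
    for z,xx in((64.5,x),(34,x+21)):
        print(x,z,np.round(proj(d,W(p,(xx,y0,z))),1))
```

```text
t 46.5 tcp world [ 0.4787 -0.1423  0.1997] warmer [ -21.6 -278.1  199.7] yhead-warmer -72.11 tilt [-0. -0. -1.]
white [81.5 61.7  0. ] (array([187.3, 159. ]), np.int32(400))
white [17.3 61.7  0. ] (array([184.1, 185.7]), np.int32(401))
amber [ 83.4 -69.2   0. ] (array([242. , 163.5]), np.int32(449))
amber [ 16.8 -69.5   0. ] (array([239.1, 191.4]), np.int32(448))
amber [ -70.1 -112.6    0. ] (array([253.2, 229.9]), np.int32(1003))
knob c [242.07017916 234.77708201]
pointer [-73.8 -79.7  70. ] joint deg 154.6758185980528
-110 64.5 [184.  239.3]
-110 34 [189.4 230.1]
-60 64.5 [181.9 218.1]
-60 34 [187.3 209.7]
```

```bash
python3 -c "
from rig import ticket
print(ticket.hand_in())"
```

```text
the job is handed in; nothing more can be done
None
```

The job is handed in: both sliders went to their off stops first. All four jars then went upright on their own mats, and both sliders were set to within about 1 mm of their markers. The timer knob was turned last, to its end stop, and the result of judging was not shown.

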